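# Fit the spare gold mirror on the sloping stage platform

## Task

Take the gold mirror in its black mount out of the open drawer and lay it, gold side up, flat on the sloping platform of the grey stage, long way up and down the slope, centred, with its lower edge resting on the two pins; then ease the drawer fully shut without slamming it. It is a delicate optic: hold the mount by its sides with no more than 40 N of grip, set it down softly without dropping, knocking or pressing it hard, do not touch the gold face, and leave everything else in the drawer and on the bench alone.

Things in the scene. Friction and masses are not known exactly. Their poses are not given: they have to be found in the camera images.
- mirror_mid (a point): Gold mirror in a black mount: loose black block 84 mm long (its x), 60 wide (its y), 24 thick (its z), 0.34 kg, with a round gold mirror 50 across, 2 mm proud, in the middle of its upper face (+z). Lies flat, gold side up, left or right in the open drawer. Point: centre of the block, 12 mm above its underside. Hold it by its long sides, 60 mm apart. Same either way round.
- seat_home (a point): Sloping grey platform of the stage: plate 96 mm long, 68 wide, rubber-lined face at 40 degrees, low edge to the robot, where 2 nylon-sleeved pins (8 across, 38 apart, 14 tall) stand square to it. x points up the slope, y across, z square out of the face. Point: where mirror_mid lies when the mirror is home, 12 mm out from the face, 42 mm upslope of the pins' upper sides.
- stage: Grey aluminium translation stage that carries the platform: plates 110 x 110 mm, 32 high, with a micrometer 63 mm out of its far (+x) side, fixed on the raised top. Origin: centre of its underside; the platform's middle is 74 mm above it, with nothing beside or above the platform. Not to be moved.
- drawer (a joint): How far the drawer is open, in m: 0 shut, 0.17 at its outer stop; it starts 0.138 to 0.154 open. It runs freely (1.5 N friction plus 4 N per m/s) and stays where it is left.
- drawer_front (a point): Middle of the outer face of the drawer's flat steel front, moving with the drawer: 468 mm wide (y), 60 high, 12 thick; top edge 30 mm above this point, bench 39 mm below, drawer floor 21 mm below. x points into the drawer: push the face along +x to shut it. A finger pull 120 mm wide and 10 high stands 11 mm out of its middle near the top. Side walls are 40 mm high, 448 apart.
- riser: Raised bench section in which the drawer runs, fixed: charcoal resin top 300 mm deep (x), 500 wide (y), 20 thick, its upper side 90 mm above the bench, with a low post rack at its back. It covers the back of the open drawer, not the mirror. Origin: centre of its footprint on the bench; its front edge lies 150 mm along -x from there, and the shut drawer's front stands 6 mm proud of that edge.
- lens_holder: White nylon lens holder lying flat in the drawer on the side where the mirror is not: a ring 62 mm across and 14 mm thick with a stub 16 mm long on one side; origin at the centre of the ring's underside. Leave it alone.
- collar0: Brass post collar, a ring 36 mm across and 16 mm high, lying flat in the middle of the drawer near its front; origin at the centre of its underside. Leave it alone.
- collar1: The other brass post collar, the same size, lying flat in the middle of the drawer farther back; origin at the centre of its underside. Leave it alone.
- iris: Black iris on a post, 133 mm tall, with a round steel foot 48 mm across, standing at the left or right end of the raised top; origin at the centre of its foot. Leave it alone.
- lens_tube: Black lens tube standing upright, 34 mm across and 85 mm tall, at the other end of the raised top; origin at the centre of its underside. Leave it alone.
- driver: Driver with a black handle, 170 mm long, lying on the bench to the left. Leave it alone.
- bracket: Grey aluminium right-angle bracket, 66 x 60 x 82 mm, standing on the bench to the left; origin at the centre of its underside. Leave it alone.
- optic_box: Closed plastic optic box, 92 x 92 x 37 mm, lying on the bench to the right; origin at the centre of its underside. Leave it alone.
Not all that is in view belongs to the job. What is shaped like the part that bears mirror_mid but purple or red is not meant.

How it is judged (in metres and radians):
On the way, in this order (a step that is already met when the one before it is completed fails the run):
1. the mirror is lifted clear of the drawer (height (world z) of mirror_mid above 0.11 m and contact force between mirror and drawer below 0.1 N), for 0.2 s.
2. the mirror lies on the platform, let go (x of mirror_mid in the frame of seat_home between -0.004 and 0.005 m and y of mirror_mid in the frame of seat_home between -0.009 and 0.009 m and z of mirror_mid in the frame of seat_home below 0.004 m and angle between the z axis of mirror_mid and the z axis of seat_home, either way round below 0.07 rad and angle between the x axis of mirror_mid and the x axis of seat_home, either way round below 0.09 rad and angle between mirror_mid's own z axis and vertical below 0.85 rad and contact force between the fingers and mirror below 0.1 N and linear speed of mirror below 0.01 m/s), for 0.3 s.
At the end, for the whole second after the job is handed in: The drawer is shut (within 5 mm); the mirror lies still, let go, gold side up, flat on the sloping face (within 4 degrees), its lower end at the pins (within 5 mm), centred within 9 mm and square within 5 degrees; the holder and collars lie in the drawer (value of joint drawer below 0.005 m and x of mirror_mid in the frame of seat_home between -0.004 and 0.005 m and y of mirror_mid in the frame of seat_home between -0.009 and 0.009 m and z of mirror_mid in the frame of seat_home below 0.004 m and angle between the z axis of mirror_mid and the z axis of seat_home, either way round below 0.07 rad and angle between the x axis of mirror_mid and the x axis of seat_home, either way round below 0.09 rad and angle between mirror_mid's own z axis and vertical below 0.85 rad and linear speed of mirror below 0.01 m/s and height (world z) of lens_holder between 0.012 and 0.03 m and height (world z) of collar0 between 0.012 and 0.03 m and height (world z) of collar1 between 0.012 and 0.03 m); the robot touches nothing.
It fails at once if the mount is gripped too hard (more than 40 N on each finger, with some allowance) (contact force between the fingers and mirror above 100 N).
It fails at once if the mirror is knocked or pressed hard against something, or dropped (moving fast when not held) (contact force between mirror and stage above 60 N or contact force between mirror and drawer above 60 N or contact force between mirror and riser above 60 N or (contact force between the fingers and mirror below 0.1 N and linear speed of mirror above 0.25 m/s)).
It fails at once if the gold face is touched (contact force between mirror_c1 and the fingers above 0.3 N or contact force between mirror_c1 and the arm above 0.3 N or contact force between mirror_c1 and stage above 0.3 N or contact force between mirror_c1 and riser above 0.3 N).
It fails at once if the lens holder or a collar in the drawer is struck, or another thing on the bench is moved (contact force between any of the fingers, the arm, mirror and lens_holder above 1 N or contact force between any of the fingers, the arm, mirror and collar0 above 1 N or contact force between any of the fingers, the arm, mirror and collar1 above 1 N or distance of any of iris, lens_tube, driver, bracket, optic_box from where it was at the start of the episode above 0.015 m).
It fails at once if the drawer is slammed (velocity of joint drawer below -0.35 m/s).
It also fails if it takes over 51 s, if anything falls off the work surface, if the arm or the gripper's body presses on something with over 40 N, if the wrist force passes 120 N, or if a joint passes its speed limit or range.

## Robot

A 6-joint arm with a two-finger parallel gripper is mounted at the origin on the work surface. World frame = base frame: x ahead of the robot, y to its left, z up, the work surface at z = 0. Lengths are in mm, angles in rad, forces in N, time in s.
With the tool pointing down it reaches from about 350 to 775 mm from the base axis. Payload 7.3 kg.
Tool frame: the origin (TCP) lies between the finger pads; the fingertips stand 17 mm ahead of it and the grasp point (between the pads) lies 2 mm behind it; z points along the fingers, y is the direction in which the jaws open and shut (so a half turn about z gives the same grasp; the last joint's range is limited). The gripper opens to 92 mm and grips with 3 to 60 N. Pads are 19 mm wide; open, the fingers measure 130 mm over their backs; the gripper's body (75 mm by 190 mm) begins 47 mm behind the grasp point.
Start: joints at [-0.146, 0.342, 1.524, -0, 1.275, -0.146], TCP at [525.017, 0.02, 243.741] pointing down, gripper open.
Joint ranges: [-2.53, 2.53], [-0.77, 2.02], [0.04, 2.7], [-1, 4.14], [0.28, 2.66], [-3.11, 3.11]. Speed limits (rad/s): [2.57, 2.57, 3.14, 3.14, 3.14, 3.14].

## Interface

Orientations are given as [roll, pitch, yaw] about the fixed x, y, z axes, in that order (R = Rz(yaw) Ry(pitch) Rx(roll)).
In Python, from plant import get_obs, capture, get_calibration, close_job gives the robot as it stands.
- The arm moves only by the tool carry_out, never from a script. Its argument "moves" is one flat list of numbers, 7 for each row, row after row: the shift along the tool's x, y, z normalised to -1 to 1, where 1 is 40 cm, then the turn, a rotation vector about the tool's x, y, z normalised to -1 to 1, where 1 is 30 degrees, then the opening, from 0 (shut) to 1 (fully open). A call has exactly 8 rows; each row is the pose to reach, as a shift and turn from the pose measured when the call began, along the tool's axes at that moment; what a row does not reach only later rows make up. A row lasts 1/10 s, in which the tool goes at most 50 mm and 8.59 degrees, less where a joint would pass 70% of its speed; a pose out of reach is approached as far as the arm can. A call with a number of a shift or a turn outside -1 to 1 is refused whole. A call with a gripper value outside its range is refused whole. The fingers move at their own pace and stop on an object; the grip force is fixed at half the most. Time passes only in rows, so rows that repeat a pose let the fingers close, or fill a call up. It gives the time, the measured TCP pose, the force and the opening at its end, in the units of the state.
- get_obs(): the state, without advancing time (a new reading comes with each control period).
- capture(name): name is "scene" or "side" or "wrist"; returns the picture (420x560x3 uint8, red, green, blue); there is no depth.
- get_calibration(name): a dict with "vfov" (degrees; the focal length in pixels is half the picture's height over the tangent of half this angle, whatever the lens; pixels are square), "cx", "cy" (the principal point, pixels), "cam_to_world" (4x4, takes a point from camera to world coordinates). Camera axes: x right, y up, looking along -z (the intrinsics and any distortion apply to the point x, -y, -z); pixel columns grow to the right and rows downward; lengths in mm; the calibration is good to about 2 mm. A picture is of the moment at which its call begins: read the wrist's pose just before it. get_calibration takes no time and is no camera call; for the wrist camera it gives the pose at the moment of the call.
- close_job(): hands the job in, once; it reports no verdict.
The state is a dict: "time": time; "joint_positions": joint angles; "dq": joint speeds; "tau": joint torques, N m; "tool_pos": TCP position; "tcp_rot": TCP orientation; "contact_force": force on the tool from outside, world axes, zero at the start; "moment": the same for the moment, N m; "grip_width": finger opening in mm.
Only numpy, scipy, OpenCV 4.12 (cv2) and the standard library are available. Lean on these libraries where they do the work, as an engineer would, in place of code of your own. Each camera call takes 0.05 s, during which the arm holds its last target.

## Working session

There is one attempt and no reset: what is moved stays moved. The work goes in short steps, Python scripts to look and compute and a tool call to move; the robot and the scene stay as the last step left them, time stands still between calls to the robot, and variables do not carry over. Pictures are saved under pics/ and viewed, and the job is handed in when it is done.

Besides the shell and the picture viewer there is one more tool, called after ">>>" as name(argument=value, ...) on one line, values as JSON. carry_out: Moves the arm, as the interface text tells. Scaled input: -1 to 1 covers 40 cm each way for a shift and 30 degrees each way for a turn. Its arguments: {"type":"object","properties":{"moves":{"type":"array","items":{"type":"number"}}},"required":["moves"]}

```bash
ls; mkdir -p pics; python3 - <<'E'
from plant import *
import cv2, numpy as np
np.set_printoptions(precision=4,suppress=True)
o=get_obs(); print(o)
for n in ["scene","side","wrist"]:
    c=get_calibration(n); print(n,c)
    im=capture(n); cv2.imwrite(f"pics/{n}0.png",im[:,:,::-1])
E
```

```text
pics
{'time': 0.0, 'joint_positions': array([-0.146 ,  0.3427,  1.525 , -0.    ,  1.2754, -0.146 ]), 'dq': array([ 0.0011,  0.0004,  0.0019, -0.0011,  0.0018, -0.0004]), 'tau': array([  0.0008, -43.1246, -24.422 ,   0.0718,   0.0559,  -0.0001]), 'tool_pos': array([524.6085,   0.0921, 243.0515]), 'tcp_rot': array([-3.1401, -0.0002,  1.5708]), 'contact_force': array([-0.456 ,  0.0466, -0.4267]), 'moment': array([ 0.0204, -0.0056, -0.0079]), 'grip_width': 91.55144470572233}
scene {'vfov': 48.50843180721538, 'cx': 278.1322037412659, 'cy': 204.0982223395634, 'cam_to_world': array([[  -0.7701,   -0.5534,    0.3175,  953.026 ],
       [   0.6379,   -0.6621,    0.3932,  502.2106],
       [  -0.0074,    0.5054,    0.8629, 1242.0338],
       [   0.    ,    0.    ,    0.    ,    1.    ]])}
side {'vfov': 56.72321185064822, 'cx': 283.9476516486094, 'cy': 210.64817853989314, 'cam_to_world': array([[ -0.9762,   0.1413,  -0.1643, 363.1446],
       [ -0.216 ,  -0.5755,   0.7887, 813.7997],
       [  0.0168,   0.8055,   0.5924, 701.8209],
       [  0.    ,   0.    ,   0.    ,   1.    ]])}
wrist {'vfov': 66.04612160344212, 'cx': 279.36487343131154, 'cy': 207.6116128146092, 'cam_to_world': array([[  1.    ,  -0.0008,   0.0013, 525.6317],
       [  0.0004,   0.9561,   0.2931,  79.3082],
       [ -0.0015,  -0.2931,   0.9561, 383.8427],
       [  0.    ,   0.    ,   0.    ,   1.    ]])}
```

View pics/scene0.png

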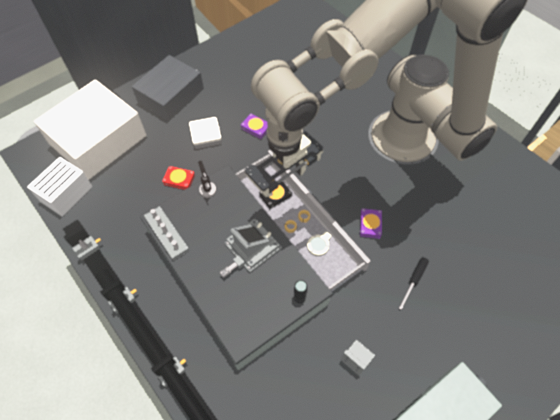

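View pics/side0.png

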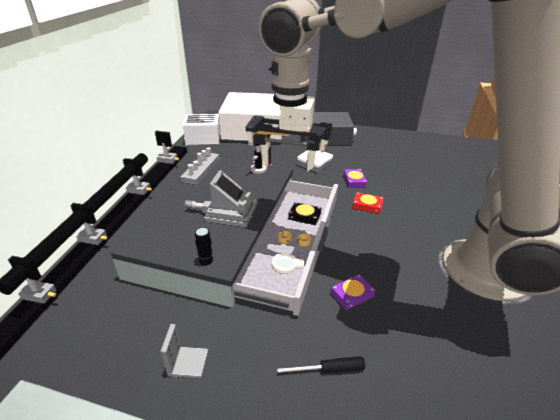

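View pics/wrist0.png

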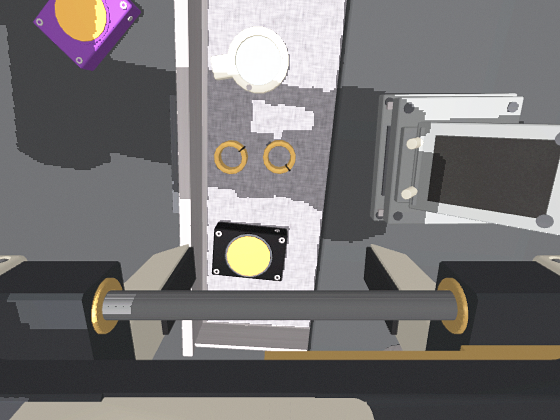

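```bash
python3 - <<'E'
import cv2
im=cv2.imread('pics/wrist0.png')
cv2.imwrite('pics/w_m.png',cv2.resize(im[205:300,170:330],None,fx=5,fy=5,interpolation=cv2.INTER_CUBIC))
cv2.imwrite('pics/w_s.png',cv2.resize(im[80:240,365:560],None,fx=4,fy=4,interpolation=cv2.INTER_CUBIC)[:600,:800])
s=cv2.imread('pics/scene0.png')
cv2.imwrite('pics/s_z.png',cv2.resize(s[130:310,190:380],None,fx=3.3,fy=3.3,interpolation=cv2.INTER_CUBIC))
s=cv2.imread('pics/side0.png')
cv2.imwrite('pics/d_z.png',cv2.resize(s[150:310,175:345],None,fx=3.7,fy=3.7,interpolation=cv2.INTER_CUBIC))
E
```

```text
(no output)
```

View pics/w_m.png

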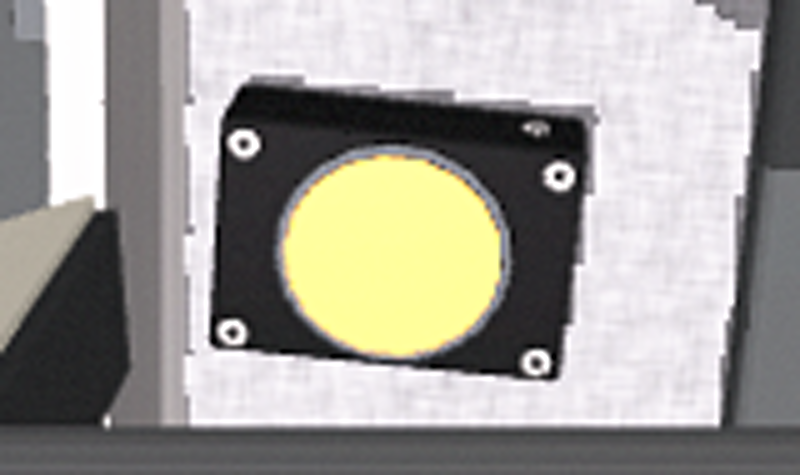

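View pics/w_s.png

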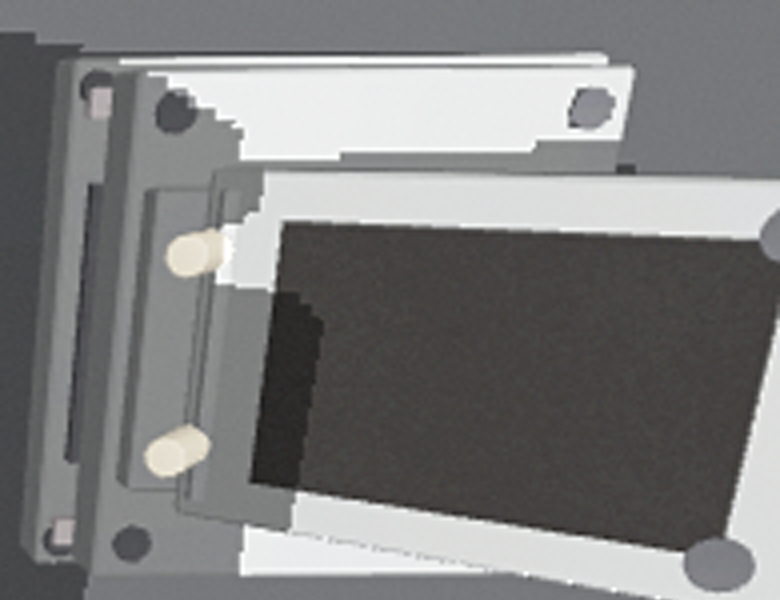

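View pics/s_z.png

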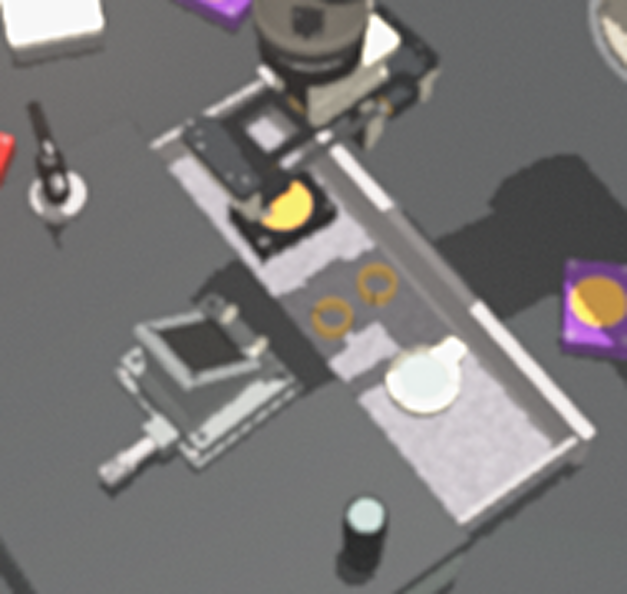

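View pics/d_z.png

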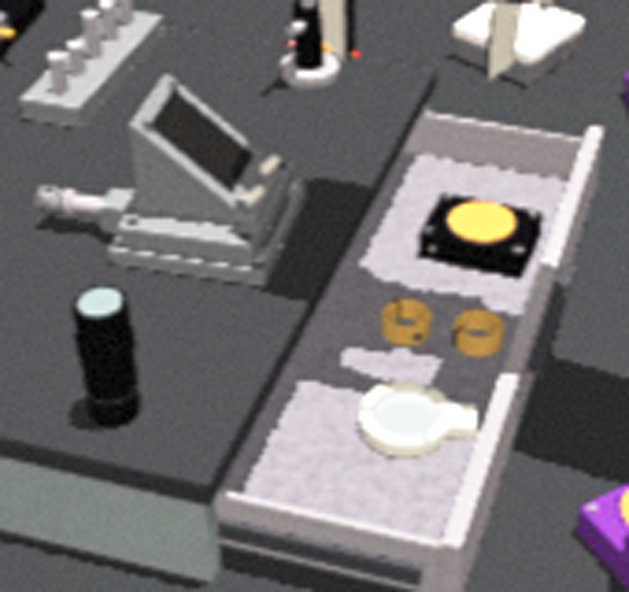

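```bash
cat > h.py <<'E'
import numpy as np, cv2
from scipy.spatial.transform import Rotation as R
from scipy.optimize import least_squares
np.set_printoptions(precision=3,suppress=True)
def f(c): return 210/np.tan(np.radians(c['vfov'])/2)
def proj(c,P):
    P=np.atleast_2d(P); M=np.array(c['cam_to_world']); q=(P-M[:3,3])@M[:3,:3]
    return np.c_[c['cx']+f(c)*q[:,0]/-q[:,2], c['cy']-f(c)*q[:,1]/-q[:,2]]
def onz(c,uv,z):
    uv=np.atleast_2d(uv); M=np.array(c['cam_to_world'])
    d=np.c_[(uv[:,0]-c['cx'])/f(c),-(uv[:,1]-c['cy'])/f(c),-np.ones(len(uv))]@M[:3,:3].T
    t=(z-M[2,3])/d[:,2]; return M[:3,3]+d*t[:,None]
def Rt(o): return R.from_euler('xyz',o['tcp_rot'])
def seatR(yaw): # x upslope
    return R.from_euler('z',yaw)*R.from_euler('y',-np.radians(40))
def move(o,tp,tR):
    "normalised shift/turn from obs o to target pos/R"
    r=Rt(o); return np.r_[r.inv().apply(np.array(tp)-o['tool_pos'])/400,(r.inv()*tR).as_rotvec()/np.radians(30)]
E
python3 - <<'E'
from h import *; from plant import *
c=get_calibration('wrist')
m=onz(c,[(214.4,230),(287,235),(281.6,281),(212.4,274)],42); print(m, m.mean(0))
print('edges',np.linalg.norm(np.roll(m,-1,0)-m,axis=1))
print('gold',onz(c,[(249,256)],44))
print('wall',onz(c,[(184,100),(190,300)],69),'riser',onz(c,[(345,0),(312,335)],90))
print('collars',onz(c,[(230,157),(279,156)],34))
# pins
zc=164-2*0; 
print('pins',onz(c,[(411.2,144.2),(406.2,194.2)],135))
s=get_calibration('scene'); print('iris foot',onz(s,[(207,188)],92))
E
```

```text
[[ 451.797  -52.071   42.   ]
 [ 533.97   -58.07    42.   ]
 [ 527.977 -116.847   42.   ]
 [ 446.181 -107.64    42.   ]] [489.981 -83.657  42.   ]
edges [82.391 59.082 82.313 55.852]
gold [[490.278 -83.32   44.   ]]
wall [[ 437.015   86.844   69.   ]
 [ 425.45  -125.354   69.   ]] riser [[ 577.426  161.821   90.   ]
 [ 560.712 -154.974   90.   ]]
collars [[471.876  29.215  34.   ]
 [524.852  30.325  34.   ]]
pins [[625.525  53.46  135.   ]
 [626.257  14.227 135.   ]]
iris foot [[ 654.576 -197.176   92.   ]]
```

>>> carry_out(moves=[-0.03,-0.01,0,0,0,-0.2,1,-0.06,-0.03,0,0,0,-0.42,1,-0.1,-0.045,0,0,0,-0.64,1,-0.14,-0.06,0,0,0,-0.8,1,-0.17,-0.075,0,0,0,-0.94,1,-0.19,-0.085,0,0,0,-0.94,1,-0.2,-0.0875,0,0,0,-0.94,1,-0.2,-0.0875,0,0,0,-0.94,1])

```text
time: 0.95
tool_pos: [489.7, -80.2, 243.2]
tcp_rot: [-3.141, -0.001, 2.061]
contact_force: [0.6, -0.3, -0.1]
grip_width: 92.3
```

>>> carry_out(moves=[0,0,0,0,0,-0.2,1,0,0,0,0,0,-0.45,1,0,0,0,0,0,-0.7,1,0,0,0,0,0,-0.94,1,0,0,0,0,0,-0.94,1,0,0,0,0,0,-0.94,1,0,0,0,0,0,-0.94,1,0,0,0,0,0,-0.94,1])

```text
time: 1.75
tool_pos: [489.8, -80.0, 243.2]
tcp_rot: [-3.141, -0.001, 2.552]
contact_force: [1.2, -0.7, -0.4]
grip_width: 91.7
```

>>> carry_out(moves=[0,0,0,0,0,-0.2,1,0,0,0,0,0,-0.45,1,0,0,0,0,0,-0.7,1,0,0,0,0,0,-0.94,1,0,0,0,0,0,-0.94,1,0,0,0,0,0,-0.94,1,0,0,0,0,0,-0.94,1,0,0,0,0,0,-0.94,1])

```text
time: 2.55
tool_pos: [489.8, -80.0, 243.2]
tcp_rot: [3.141, -0.001, 3.042]
contact_force: [-0.4, 0.9, -1.0]
grip_width: 91.4
```

```bash
python3 - <<'E'
from h import *; from plant import *
import pickle
o=get_obs(); print(o['time'],o['tool_pos'],np.degrees(o['tcp_rot']),o['joint_positions'])
c=get_calibration('wrist'); im=capture('wrist')[:,:,::-1].copy(); cv2.imwrite('pics/w1.png',im); pickle.dump((o,c),open('w1.pkl','wb'))
E
```

```text
2.55 [489.785 -80.024 243.165] [179.987  -0.068 174.299] [-0.316  0.291  1.6   -0.     1.252 -1.788]
```

View pics/w1.png

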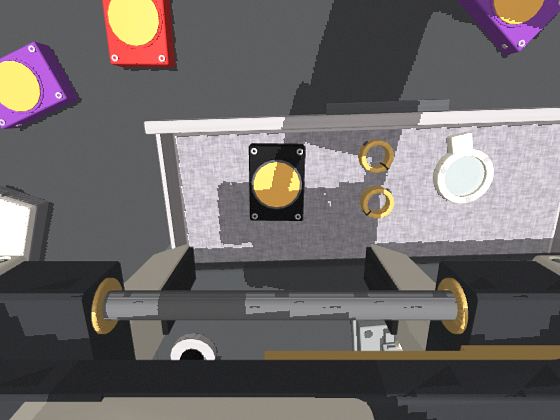

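```bash
python3 - <<'E'
from h import *
import pickle
o,c=pickle.load(open('w1.pkl','rb'))
im=cv2.imread('pics/w1.png')
cv2.imwrite('pics/w1m.png',cv2.resize(im[130:235,230:330],None,fx=5.7,fy=5.7,interpolation=cv2.INTER_CUBIC))
E
```

```text
(no output)
```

View pics/w1m.png

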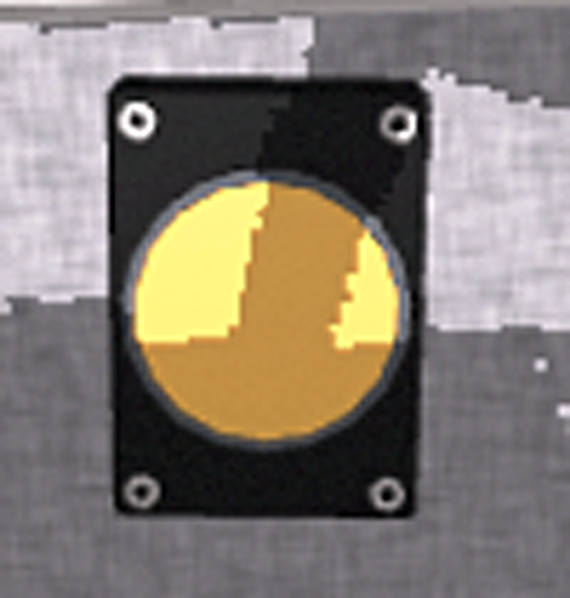

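```bash
python3 - <<'E'
from h import *
import pickle
o,c=pickle.load(open('w1.pkl','rb'))
k=lambda l: np.array(l)/5.7+[230,130]
m=onz(c,k([(109,79),(430,80),(413,516),(116,513)]),42)
print(m,m.mean(0),np.linalg.norm(np.roll(m,-1,0)-m,axis=1))
d=(m[3]+m[2]-m[0]-m[1]); print('long axis yaw',np.degrees(np.arctan2(d[1],d[0])))
s=onz(c,k([(137,120),(398,122),(386,494),(141,491)]),42); d=(s[3]+s[2]-s[0]-s[1]); print(s.mean(0),'yaw',np.degrees(np.arctan2(d[1],d[0])),np.linalg.norm(np.roll(s,-1,0)-s,axis=1))
print('gold',onz(c,k([(267,310)]),44))
E
```

```text
[[ 443.166 -107.208   42.   ]
 [ 449.166  -48.726   42.   ]
 [ 533.151  -58.434   42.   ]
 [ 526.748 -116.45    42.   ]] [488.058 -82.704  42.   ] [58.79  84.544 58.368 84.091]
long axis yaw -6.452106600502478
[489.515 -83.134  42.   ] yaw -6.425643876725581 [48.114 72.342 47.972 72.084]
gold [[488.637 -82.738  44.   ]]
```

```bash
python3 - <<'E'
from h import *; from plant import *
o=get_obs()
print(move(o,[488.8,-83,38],R.from_euler('xyz',[np.pi,0,np.radians(173.6)])))
E
```

```text
[ 0.001 -0.008  0.513  0.    -0.002  0.024]
```

>>> carry_out(moves=[0.001,-0.008,0.05,0,-0.002,0.024,1,0.001,-0.008,0.13,0,-0.002,0.024,1,0.001,-0.008,0.21,0,-0.002,0.024,1,0.001,-0.008,0.29,0,-0.002,0.024,1,0.001,-0.008,0.36,0,-0.002,0.024,1,0.001,-0.008,0.41,0,-0.002,0.024,1,0.001,-0.008,0.43,0,-0.002,0.024,1,0.001,-0.008,0.43,0,-0.002,0.024,1])

```text
time: 3.4
tool_pos: [488.5, -83.0, 70.5]
tcp_rot: [3.141, -0.002, 3.029]
contact_force: [-0.5, -0.1, 0.7]
grip_width: 91.9
```

```bash
python3 - <<'E'
from h import *; from plant import *
o=get_obs(); print(o['time'],o['tool_pos'],np.degrees(o['tcp_rot']),o['joint_positions'],o['contact_force'])
print(move(o,[488.8,-83,38],R.from_euler('xyz',[np.pi,0,np.radians(173.6)])))
import pickle
for n in ['wrist','side','scene']:
    c=get_calibration(n)
    im=capture(n)[:,:,::-1].copy(); cv2.imwrite(f'pics/{n}2.png',im); pickle.dump((o,c),open(f'{n}2.pkl','wb'))
E
```

```text
3.4 [488.453 -83.011  70.487] [179.966  -0.116 173.573] [-0.323  0.506  1.819  0.     0.818 -1.782] [-0.479 -0.055  0.699]
[-0.001  0.     0.081  0.001 -0.004 -0.001]
```

View pics/wrist2.png

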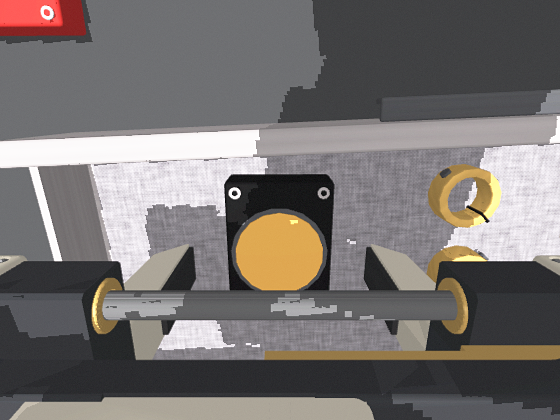

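View pics/side2.png

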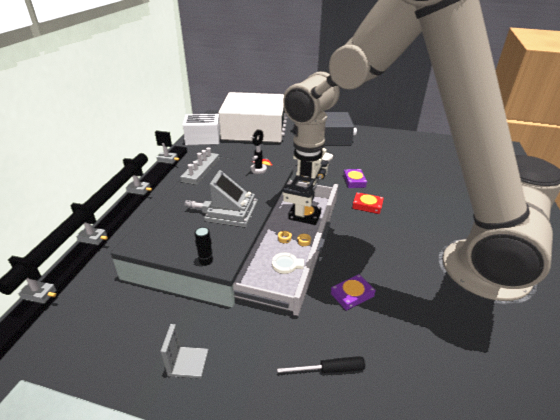

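>>> carry_out(moves=[0,0,0.025,0,-0.004,0,1,0,0,0.05,0,-0.004,0,1,0,0,0.07,0,-0.004,0,1,0,0,0.08,0,-0.004,0,1,0,0,0.081,0,-0.004,0,0.75,0,0,0.081,0,-0.004,0,0.68,0,0,0.081,0,-0.004,0,0.62,0,0,0.081,0,-0.004,0,0.56])

```text
time: 4.35
tool_pos: [489.9, -83.4, 40.1]
tcp_rot: [-3.141, 0.005, 3.03]
contact_force: [-0.2, 0.5, 0.8]
grip_width: 64.3
```

>>> carry_out(moves=[0,0,0,0,0,0,0.5,0,0,0,0,0,0,0.5,0,0,0,0,0,0,0.5,0,0,0,0,0,0,0.5,0,0,0,0,0,0,0.5,0,0,0,0,0,0,0.5,0,0,0,0,0,0,0.5,0,0,0,0,0,0,0.5])

```text
time: 5.15
tool_pos: [489.9, -83.5, 40.2]
tcp_rot: [-3.141, 0.005, 3.03]
contact_force: [-1.6, 1.2, 2.0]
grip_width: 59.7
```

```bash
python3 - <<'E'
from h import *; from plant import *
o=get_obs(); print(o['time'],o['tool_pos'],np.degrees(o['tcp_rot']),o['joint_positions'],o['contact_force'],o['grip_width'])
E
```

```text
5.15 [489.947 -83.453  40.249] [-179.979    0.271  173.587] [-0.323  0.557  1.843  0.001  0.737 -1.783] [-1.621  1.222  2.044] 59.73374082393497
```

>>> carry_out(moves=[0,0,-0.01,0,0,0,0.5,0,0,-0.03,0,0,0,0.5,0,0,-0.06,0,0,0,0.5,0,0,-0.11,0,0,0,0.5,0,0,-0.18,0,0,0,0.5,0,0,-0.26,0,0,0,0.5,0,0,-0.33,0,0,0,0.5,0,0,-0.37,0,0,0,0.5])

```text
time: 5.95
tool_pos: [489.9, -83.5, 191.6]
tcp_rot: [-3.14, 0.009, 3.03]
contact_force: [0.4, 0.1, -3.9]
grip_width: 59.7
```

```bash
python3 - <<'E'
from h import *; from plant import *
import pickle
o=get_obs(); print(o['time'],o['tool_pos'],np.degrees(o['tcp_rot']),o['contact_force'],o['grip_width'])
c=get_calibration('wrist')
im=capture('wrist')[:,:,::-1].copy(); cv2.imwrite('pics/w3.png',im); pickle.dump((o,c),open('w3.pkl','wb'))
im=cv2.imread('pics/wrist0.png'); cv2.imwrite('pics/z1.png',cv2.resize(im[100:230,370:470],None,fx=4.6*1.0,fy=4.6,interpolation=cv2.INTER_CUBIC))
im=cv2.imread('pics/side0.png'); cv2.imwrite('pics/z2.png',cv2.resize(im[165:225,190:270],None,fx=10,fy=10,interpolation=cv2.INTER_CUBIC))
im=cv2.imread('pics/scene0.png'); cv2.imwrite('pics/z3.png',cv2.resize(im[215:275,215:285],None,fx=10,fy=10,interpolation=cv2.INTER_CUBIC))
E
```

```text
5.95 [489.905 -83.517 191.602] [-179.926    0.504  173.593] [ 0.428  0.106 -3.945] 59.67037596372061
```

View pics/w3.png

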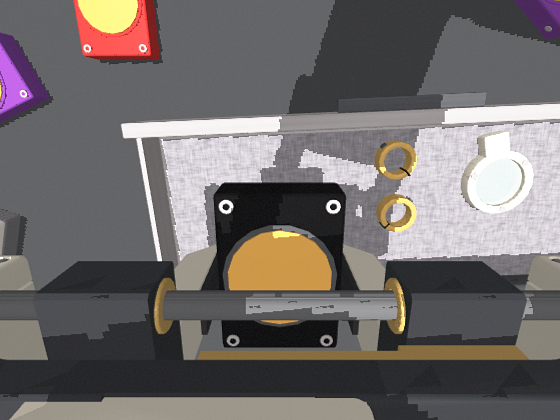

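View pics/z1.png

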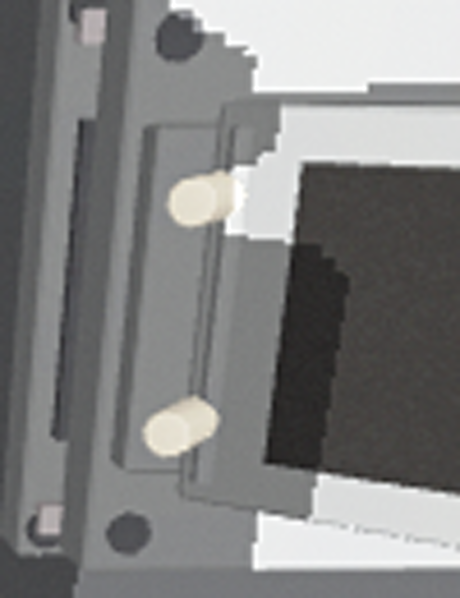

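View pics/z2.png

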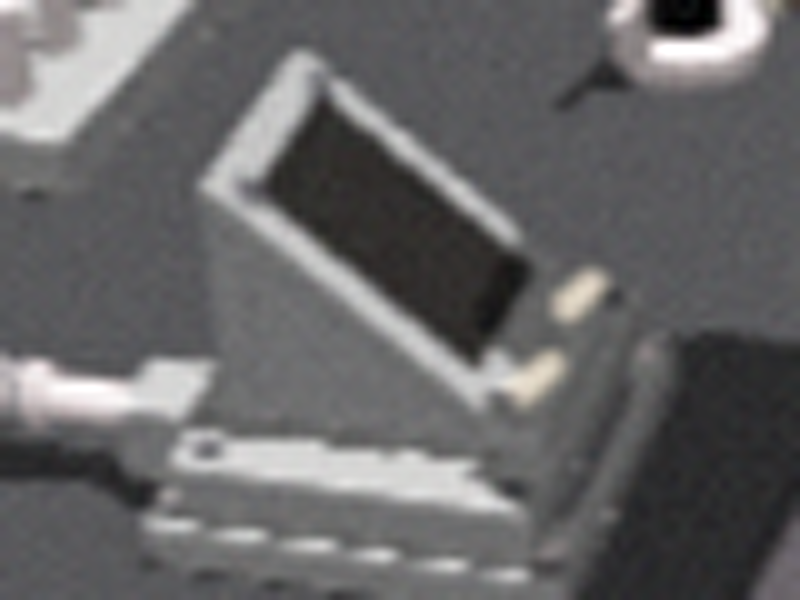

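View pics/z3.png

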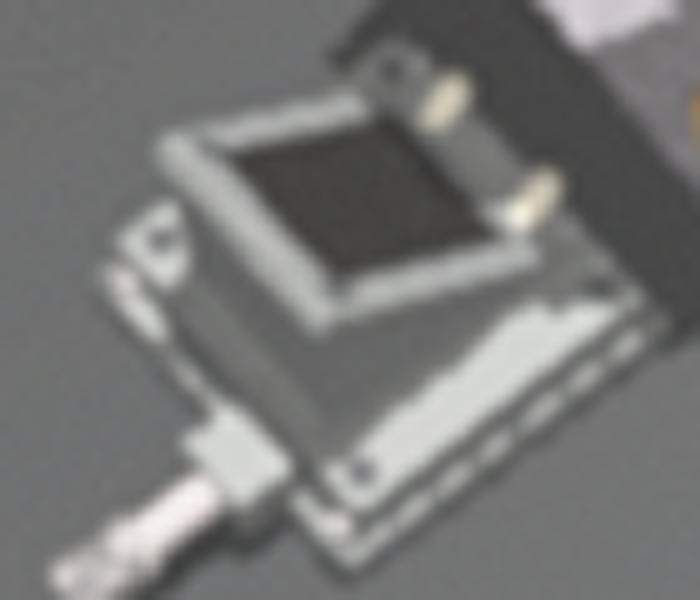

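```bash
cat > fit.py <<'E'
from h import *; from plant import get_calibration
import pickle
cs={n:get_calibration(n) for n in ['scene','side']}
M=np.array([[1,-.0008,.0013,525.6317],[.0004,.9561,.2931,79.3082],[-.0015,-.2931,.9561,383.8427],[0,0,0,1]])
cs['w']=dict(vfov=66.04612160344212,cx=279.36487343131154,cy=207.6116128146092,cam_to_world=M)
# key: (kind, ysign)
obs=[('w','cap',1,411.3,144.1),('w','cap',-1,406.3,194.3),
('side','cap',1,245.3,201.2),('side','base',1,241.7,203.8),('side','cap',-1,249.8,192.5),('side','base',-1,246.7,196),
('side','hi',1,210.8,183.5),('side','hi',-1,220,170.2),
('scene','cap',1,270.2,233.3),('scene','base',1,267.5,237),('scene','cap',-1,260.7,223.5),('scene','base',-1,258.2,227.5),
('scene','hi',1,247,247.5),('scene','hi',-1,231.5,229.8)]
def pts(p,kind,s):
    d=p[4]
    l={'cap':[-46,19*s,2],'base':[-46,19*s,-12],'hi':[d+48,34*s,-12]}[kind]
    return seatR(p[3]).apply(l)+p[:3]
off={'w':5,'side':7,'scene':9}
def res(p):
    r=[]
    for n,k,s,u,v in obs:
        w=1
        uv=proj(cs[n],pts(p,k,s))[0]+p[off[n]:off[n]+2]
        r+=list((uv-[u,v])*w)
    face=seatR(p[3]).apply([p[4],0,-12])+p[:3]
    r+=[(face[2]-164)/1.0, *(p[5:7]/2),*(p[7:]/1)]
    return r
if __name__=='__main__':
    s=least_squares(res,[661,34,170,-.05,0]+[0]*6,loss='soft_l1')
    cov=np.linalg.inv(s.jac.T@s.jac)
    print(s.x,np.degrees(s.x[3])); print(np.sqrt(np.diag(cov))[:5])
    print(np.array(s.fun[:28]).reshape(-1,2))
    pickle.dump(s.x,open('seat.pkl','wb'))
E
python3 fit.py
```

```text
[658.25   36.601 172.849   0.018   0.208   0.132   0.362   0.581   0.276
  -0.009   0.753] 1.009390082461205
[1.352 1.545 1.48  0.018 1.873]
[[ 0.031 -0.18 ]
 [-0.064  0.089]
 [ 0.145 -0.11 ]
 [ 0.475  0.332]
 [-0.245  0.351]
 [-0.348 -0.134]
 [-0.306 -0.11 ]
 [-0.221 -0.677]
 [-0.38  -0.039]
 [-0.186  0.082]
 [-0.066  0.128]
 [ 0.004 -0.048]
 [ 1.183 -0.073]
 [-0.157 -0.857]]
```

```bash
python3 - <<'E'
from h import *
import pickle
o,c=pickle.load(open('w3.pkl','rb'))
uv=np.array([(225.5,206.5),(333.5,206.5),(326.5,340.5),(233,340.5)])
r=Rt(o)
def T(p): # mirror in tool: pos, pitch about tool y, rot z
    loc=np.array([[36,-24,0],[36,24,0],[-36,24,0],[-36,-24,0]])+[0,0,-12]
    return r.apply(R.from_euler('yz',p[3:5]).apply(loc)+p[:3])+o['tool_pos']
def res(p): return np.r_[(proj(c,T(p))-uv).ravel(),(p[2]-10.2)/1.]
s=least_squares(res,[0,0,10,0,0]); print(s.x[:3],np.degrees(s.x[3:]),s.fun)
s=least_squares(lambda q:res(np.r_[q[:2],10.2,0,q[2]]),[0,0,0]);print(s.x,s.fun)
E
```

```text
[0.894 0.013 9.804] [ 0.312 -0.104] [ 0.377  0.104 -0.302 -0.04  -0.077 -0.123 -0.008 -0.01  -0.396]
[ 0.659  0.013 -0.002] [ 0.604  0.082 -0.53  -0.061 -0.145 -0.113  0.06   0.     0.   ]
```

```bash
cat >> h.py <<'E'
import pickle
def tgt(a,b,h,frac=1.0,mt=(0.9,0,10.0)):
    p=pickle.load(open('seat.pkl','rb')); S=seatR(p[3]); RT=S*R.from_euler('y',np.pi)
    return p[:3]+S.apply([a,b,h])-RT.apply(mt), RT
E
python3 - <<'E'
from h import *; from plant import *
o=get_obs(); p,Rg=tgt(8,0,60); print('hover',p,np.degrees(Rg.as_euler('xyz')))
print(o['joint_positions'])
rv=(Rt(o).inv()*Rg).as_rotvec(); print(np.degrees(rv))
m1=move(o,[545,-10,265],Rt(o)*R.from_rotvec(rv*0.68)); print(m1)
s=get_calibration('scene'); print('tube',onz(s,[(301,297)],92))
E
```

```text
hover [620.079  35.929 232.193] [ 180.      40.    -178.991]
[-0.323  0.335  1.684  0.001  1.11  -1.783]
[ -2.732 -39.277  -7.048]
[-0.116  0.198 -0.178 -0.062 -0.89  -0.16 ]
tube [[660.734 227.87   92.   ]]
```

>>> carry_out(moves=[0,0.01,-0.05,0,-0.05,-0.01,0.5,-0.01,0.03,-0.1,-0.01,-0.15,-0.03,0.5,-0.03,0.06,-0.14,-0.02,-0.3,-0.06,0.5,-0.05,0.1,-0.17,-0.03,-0.45,-0.08,0.5,-0.075,0.14,-0.178,-0.04,-0.6,-0.11,0.5,-0.1,0.17,-0.178,-0.05,-0.75,-0.14,0.5,-0.11,0.19,-0.178,-0.06,-0.85,-0.16,0.5,-0.116,0.198,-0.178,-0.062,-0.89,-0.16,0.5])

```text
time: 6.8
tool_pos: [543.6, -9.1, 264.1]
tcp_rot: [3.131, 0.477, 3.114]
contact_force: [-0.0, 0.6, -3.9]
grip_width: 59.7
```

```bash
python3 - <<'E'
from h import *; from plant import *
o=get_obs(); print(o['time'],o['tool_pos'],o['joint_positions'],o['contact_force'],o['grip_width'])
p,Rg=tgt(8,0,60); print(move(o,p,Rg))
E
```

```text
6.8 [543.605  -9.145 264.137] [-0.211  0.135  1.843  0.147  0.701 -1.847] [-0.023  0.578 -3.925] 59.70148321748195
[-0.13   0.116  0.159 -0.027 -0.421 -0.074]
```

>>> carry_out(moves=[-0.02,0.015,0.015,0,-0.06,-0.01,0.5,-0.045,0.04,0.04,-0.01,-0.14,-0.025,0.5,-0.07,0.065,0.075,-0.015,-0.24,-0.045,0.5,-0.1,0.09,0.11,-0.02,-0.34,-0.06,0.5,-0.12,0.108,0.14,-0.027,-0.4,-0.074,0.5,-0.128,0.115,0.155,-0.027,-0.421,-0.074,0.5,-0.13,0.116,0.159,-0.027,-0.421,-0.074,0.5,-0.13,0.116,0.159,-0.027,-0.421,-0.074,0.5])

```text
time: 7.6
tool_pos: [620.0, 35.7, 231.9]
tcp_rot: [3.142, 0.697, -3.124]
contact_force: [-0.1, 0.0, -3.4]
grip_width: 59.8
```

```bash
python3 - <<'E'
from h import *; from plant import *
o=get_obs(); print(o['time'],o['tool_pos'],o['joint_positions'],o['contact_force'],o['grip_width'])
p,Rg=tgt(8,0,60); print(move(o,p,Rg))
for n in ['wrist','side','scene']:
    c=get_calibration(n); im=capture(n)[:,:,::-1].copy(); cv2.imwrite(f'pics/{n}4.png',im); pickle.dump((o,c),open(f'{n}4.pkl','wb'))
im=cv2.imread('pics/side4.png');cv2.imwrite('pics/z4.png',cv2.resize(im[110:260,150:330],None,fx=4,fy=4,interpolation=cv2.INTER_CUBIC))
im=cv2.imread('pics/scene4.png');cv2.imwrite('pics/z5.png',cv2.resize(im[150:290,200:340],None,fx=4,fy=4,interpolation=cv2.INTER_CUBIC))
E
```

```text
7.6 [619.987  35.679 231.886] [-0.104  0.262  1.897  0.266  0.3   -1.918] [-0.079  0.015 -3.442] 59.79061638848188
[-0.001  0.001 -0.    -0.    -0.003 -0.   ]
```

View pics/z4.png

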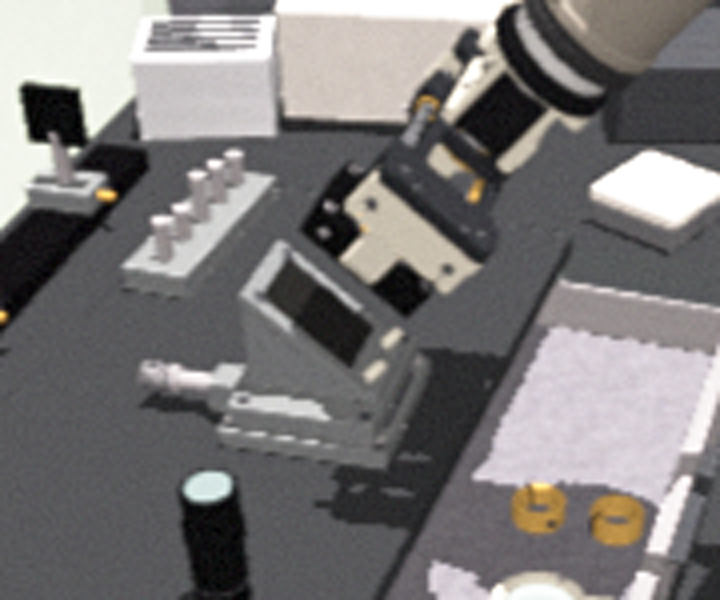

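View pics/z5.png

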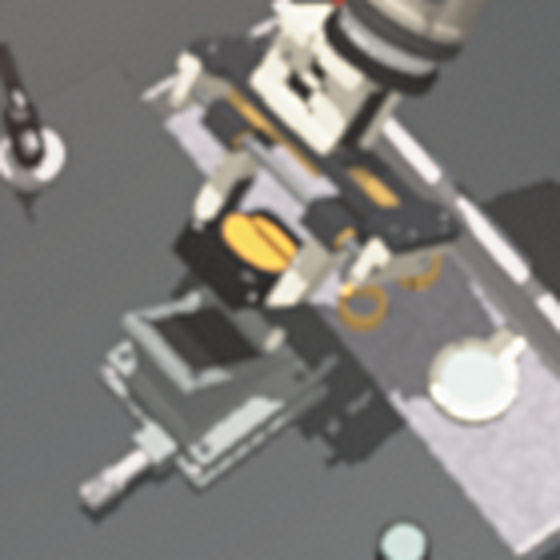

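View pics/wrist4.png

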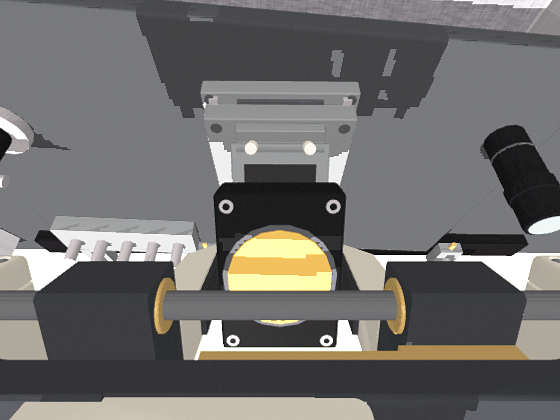

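```bash
cat > kin.py <<'E'
from h import *
J=np.array([[-.146,.3427,1.525,0,1.2754,-.146],[-.316,.291,1.6,0,1.252,-1.788],[-.323,.506,1.819,0,.818,-1.782],[-.323,.557,1.843,.001,.737,-1.783],[-.323,.335,1.684,.001,1.11,-1.783],[-.211,.135,1.843,.147,.701,-1.847],[-.104,.262,1.897,.266,.3,-1.918]])
P=np.array([[524.6,.09,243.05],[489.785,-80.024,243.165],[488.453,-83.011,70.487],[489.947,-83.453,40.249],[489.905,-83.517,191.602],[543.605,-9.145,264.137],[619.987,35.679,231.886]])
def tz(j): return (R.from_euler('z',j[0])*R.from_euler('y',j[1]+j[2])*R.from_euler('z',j[3])*R.from_euler('y',j[4])).apply([0,0,1])
def fk(j,k):
    a,off,d1,L2,L3,e,L6=k; t=j[1]+j[2]
    return R.from_euler('z',j[0]).apply([a+L2*np.sin(j[1])+L3*np.sin(t)+e*np.cos(t),off,d1+L2*np.cos(j[1])+L3*np.cos(t)-e*np.sin(t)])+L6*tz(j)
def fr(k): return np.r_[np.concatenate([fk(j,k)-p for j,p in zip(J,P)]),(np.array(k)-[0,76,350,400,400,0,250])/200]
K=least_squares(fr,[0,76,350,400,400,0,250]).x
def ik(p,z,j0):
    f=lambda j: np.r_[(fk(j,K)-p)/100,(tz(j)-z)]
    return least_squares(f,j0)
if __name__=='__main__':
    print(K,np.abs(fr(K)[:-7]).max())
    for a,h in [(8,60),(8,40),(8,25),(8,15),(4,8),(0,3),(0,0)]:
        p,Rg=tgt(a,0,h); s=ik(p,Rg.apply([0,0,1]),J[-1][:5]); print(a,h,s.x,s.cost)
E
python3 kin.py; python3 - <<'E'
E
```

```text
[ -0.81   76.236 222.58  510.436 379.539  48.698 303.185] 1.517293615316163
8 60 [-0.103  0.261  1.898  0.268  0.298] 1.4460676056632394e-21
8 40 [-0.1    0.305  1.887  0.291  0.266] 5.63221539601917e-22
8 25 [-0.097  0.337  1.877  0.31   0.244] 8.190706186240824e-31
8 15 [-0.096  0.359  1.87   0.325  0.23 ] 1.0122903877039071e-30
4 8 [-0.095  0.373  1.875  0.353  0.211] 4.513461466572041e-28
0 3 [-0.095  0.383  1.882  0.383  0.195] 2.6249701111134146e-25
0 0 [-0.095  0.39   1.88   0.389  0.191] 1.2390082313130995e-24
```

```bash
cat > k2.py <<'E'
from kin import *
sp=pickle.load(open('seat.pkl','rb'))
for dl in [8,10,12,15,18,20]:
    d=np.radians(dl); S=seatR(sp[3])
    Rg=S*R.from_euler('y',np.pi)*R.from_euler('y',d)   # check sign below
    z=Rg.apply([0,0,1]); tilt=np.degrees(np.arctan2(z[0],-z[2]))
    mid=sp[:3]
    out=[]
    for a,h in [(8,60),(0,0)]:
        # TCP lies 10.5 above mid along mirror normal
        p=mid+S.apply([a,0,h+10.5]); s=ik(p,z,[-.1,.3,1.8,.2,.5]); out.append(s.x[1:5])
    # pick
    Rp=R.from_euler('xyz',[np.pi,0,np.radians(173.6)])*R.from_euler('y',d); zp=Rp.apply([0,0,1])
    s=ik(np.array([489,-83.5,40.5]),zp,[-.32,.55,1.8,0,.7])
    print(dl,tilt,zp,*out,s.x,s.cost)
E
python3 k2.py
```

```text
8 31.996004203868544 [-0.138  0.016 -0.99 ] [0.285 1.782 0.119 0.523] [0.404 1.765 0.136 0.42 ] [-0.307  0.615  1.724 -0.033  0.94 ] 6.045644009818404e-30
10 29.99614990283349 [-0.173  0.019 -0.985] [0.294 1.751 0.101 0.578] [0.411 1.734 0.112 0.478] [-0.303  0.631  1.695 -0.04   0.987] 1.3739986135948986e-29
12 27.99631435690507 [-0.207  0.023 -0.978] [0.304 1.72  0.086 0.633] [0.419 1.703 0.093 0.535] [-0.299  0.648  1.666 -0.045  1.034] 1.1055689151447804e-29
15 24.9965944268472 [-0.257  0.029 -0.966] [0.321 1.673 0.067 0.715] [0.433 1.656 0.071 0.619] [-0.294  0.674  1.622 -0.053  1.104] 6.468447116865615e-28
18 21.996911803398866 [-0.307  0.034 -0.951] [0.34  1.626 0.053 0.795] [0.449 1.608 0.055 0.703] [-0.29   0.7    1.579 -0.059  1.172] 2.2533713705039543e-26
20 19.997142412151568 [-0.34   0.038 -0.94 ] [0.353 1.594 0.045 0.848] [0.461 1.575 0.047 0.758] [-0.287  0.719  1.55  -0.064  1.217] 3.2462066608738265e-25
```

```bash
python3 - <<'E'
from h import *; from plant import *
o=get_obs()
print(move(o,[543.6,-9.1,264],R.from_euler('xyz',[3.131,.477,3.114])))
im=cv2.imread('pics/wrist4.png'); cv2.imwrite('pics/z6.png',cv2.resize(im[70:190,195:370],None,fx=4.5,fy=4.5,interpolation=cv2.INTER_CUBIC))
E
```

```text
[ 0.097 -0.108 -0.184  0.027  0.422  0.074]
```

View pics/z6.png

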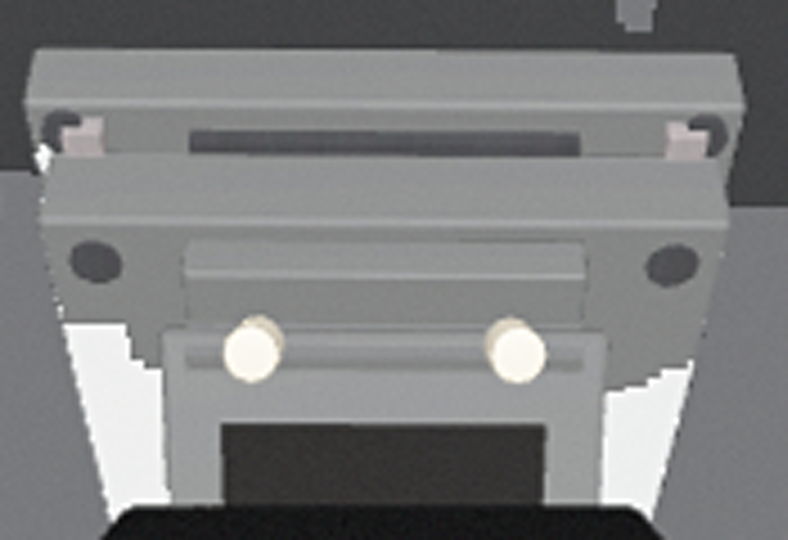

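```bash
python3 - <<'E'
import fit; from h import *
o,c=pickle.load(open('wrist4.pkl','rb'))
fit.cs['w4']=c; fit.off['w4']=11
fit.obs+=[('w4','cap',-1,250.8,148.4),('w4','cap',1,310.3,148.4)]
def low(p,s): return seatR(p[3]).apply([p[4]-48,34*s,-12])+p[:3]
old=fit.res
def res(p):
    r=list(old(p))+list(p[11:13]/2)
    for s,u,v in [(-1,231.2,143.8),(1,329.4,144)]:
        r+=list(proj(c,low(p,s))[0]+p[11:13]-[u,v])
    return r
s=least_squares(res,[661,34,170,0,0]+[0]*8,loss='soft_l1')
print(s.x,np.degrees(s.x[3])); print(np.sqrt(np.diag(np.linalg.inv(s.jac.T@s.jac)))[:5]); print(np.array(s.fun[:32]).reshape(-1,2),s.fun[-4:])
pickle.dump(s.x,open('seat.pkl','wb'))
E
```

```text
[658.52   36.782 172.324   0.016   0.607   0.017   0.749   0.72    0.132
   0.031   0.564   0.088  -0.099] 0.9303502697345237
[1.008 0.746 0.957 0.012 0.613]
[[ 0.078 -0.189]
 [-0.083  0.01 ]
 [ 0.152 -0.046]
 [ 0.486  0.392]
 [-0.215  0.413]
 [-0.315 -0.077]
 [-0.418 -0.166]
 [-0.286 -0.732]
 [-0.367 -0.013]
 [-0.175  0.102]
 [-0.036  0.141]
 [ 0.032 -0.039]
 [ 1.062 -0.034]
 [-0.245 -0.845]
 [-0.026 -0.01 ]
 [-0.148  0.047]] [-0.814  0.094  0.965 -0.007]
```

>>> carry_out(moves=[0.01,-0.01,-0.03,0,0.03,0,0.5,0.025,-0.03,-0.07,0,0.1,0.02,0.5,0.045,-0.05,-0.11,0.01,0.18,0.03,0.5,0.065,-0.075,-0.145,0.02,0.27,0.05,0.5,0.085,-0.095,-0.17,0.025,0.36,0.065,0.5,0.095,-0.105,-0.184,0.027,0.41,0.074,0.5,0.097,-0.108,-0.184,0.027,0.422,0.074,0.5,0.097,-0.108,-0.184,0.027,0.422,0.074,0.5])

```text
time: 8.55
tool_pos: [543.9, -9.3, 264.5]
tcp_rot: [3.131, 0.478, 3.113]
contact_force: [-0.5, 0.2, -2.6]
grip_width: 59.9
```

```bash
python3 - <<'E'
from h import *; from plant import *
o=get_obs(); print(o['time'],o['tool_pos'],o['joint_positions'],o['grip_width'])
print(move(o,[489.9,-83.5,192],R.from_euler('xyz',[np.pi,0.005,np.radians(173.59)])))
E
```

```text
8.55 [543.92   -9.282 264.482] [-0.211  0.134  1.843  0.146  0.7   -1.845] 59.85166574372852
[ 0.199 -0.19   0.099  0.058  0.903  0.161]
```

>>> carry_out(moves=[0.02,-0.02,0,0.01,0.08,0.01,0.5,0.045,-0.05,0,0.015,0.22,0.04,0.5,0.075,-0.08,0.01,0.025,0.38,0.07,0.5,0.11,-0.115,0.03,0.035,0.54,0.1,0.5,0.145,-0.145,0.055,0.045,0.7,0.125,0.5,0.175,-0.175,0.08,0.055,0.83,0.15,0.5,0.195,-0.19,0.095,0.058,0.9,0.161,0.5,0.199,-0.19,0.099,0.058,0.903,0.161,0.5])

```text
time: 9.35
tool_pos: [489.8, -83.6, 190.6]
tcp_rot: [3.141, 0.003, 3.029]
contact_force: [-0.2, 0.6, -3.8]
grip_width: 59.6
```

```bash
python3 - <<'E'
from h import *; from plant import *
o=get_obs(); print(o['time'],o['tool_pos'],o['tcp_rot'],o['joint_positions'],o['grip_width'])
print(move(o,[489.9,-83.5,40.5],R.from_euler('xyz',[np.pi,0.005,np.radians(173.59)])))
E
```

```text
9.35 [489.807 -83.598 190.572] [3.141 0.003 3.029] [-0.324  0.341  1.684  0.001  1.113 -1.783] 59.63239358710471
[ 0.001  0.     0.375  0.001 -0.003 -0.001]
```

>>> carry_out(moves=[0,0,0.03,0,-0.003,0,0.5,0,0,0.1,0,-0.003,0,0.5,0,0,0.18,0,-0.003,0,0.5,0,0,0.26,0,-0.003,0,0.5,0,0,0.32,0,-0.003,0,0.5,0,0,0.345,0,-0.003,0,0.5,0,0,0.355,0,-0.003,0,0.5,0,0,0.36,0,-0.003,0,0.5])

```text
time: 10.15
tool_pos: [491.1, -83.6, 47.3]
tcp_rot: [3.141, 0.007, 3.03]
contact_force: [0.4, 0.7, -3.1]
grip_width: 59.5
```

```bash
python3 - <<'E'
from h import *; from plant import *
o=get_obs(); print(o['time'],o['tool_pos'],o['tcp_rot'],o['contact_force'],o['grip_width'])
print(move(o,[489.9,-83.5,40.3],R.from_euler('xyz',[np.pi,0.005,np.radians(173.59)])))
E
```

```text
10.15 [491.096 -83.563  47.343] [3.141 0.007 3.03 ] [ 0.365  0.667 -3.145] 59.5137930471184
[ 0.003 -0.     0.018  0.001  0.004 -0.   ]
```

>>> carry_out(moves=[0.002,0,0.004,0,0.004,0,0.5,0.002,0,0.008,0,0.004,0,0.5,0.002,0,0.011,0,0.004,0,0.5,0.002,0,0.014,0,0.004,0,0.5,0.002,0,0.016,0,0.004,0,0.5,0.002,0,0.018,0,0.004,0,0.5,0.002,0,0.018,0,0.004,0,0.5,0.002,0,0.018,0,0.004,0,0.5])

```text
time: 10.95
tool_pos: [490.5, -83.5, 40.3]
tcp_rot: [3.141, 0.005, 3.03]
contact_force: [0.2, 1.3, -2.5]
grip_width: 59.3
```

>>> carry_out(moves=[0,0,0.001,0,0,0,0.5,0,0,0.0015,0,0,0,0.5,0,0,0.002,0,0,0,0.5,0,0,0.002,0,0,0,0.5,0,0,0.002,0,0,0,0.8,0,0,0.002,0,0,0,1,0,0,0.002,0,0,0,1,0,0,0.002,0,0,0,1])

```text
time: 11.75
tool_pos: [490.5, -83.6, 39.4]
tcp_rot: [3.141, 0.005, 3.03]
contact_force: [-0.5, -0.7, -0.4]
grip_width: 87.4
```

```bash
python3 - <<'E'
from h import *; from plant import *
o=get_obs(); print(o['time'],o['tool_pos'],o['tcp_rot'],o['contact_force'],o['grip_width'])
S=R.from_euler('xyz',[np.pi,0,np.radians(173.59)])*R.from_euler('y',np.radians(10))
print(S.apply([0,0,1]))
print(move(o,[490,-83.5,44],S), move(o,[490,-83.5,40.5],S))
E
```

```text
11.75 [490.485 -83.555  39.362] [3.141 0.005 3.03 ] [-0.469 -0.655 -0.434] 87.44239299977785
[-0.173  0.019 -0.985]
[ 0.001  0.    -0.012  0.001  0.343 -0.   ] [ 0.001  0.    -0.003  0.001  0.343 -0.   ]
```

>>> carry_out(moves=[0,0,-0.01,0,0.1,0,1,-0.001,0,-0.012,0,0.22,0,1,-0.001,0,-0.012,0,0.32,0,1,-0.001,0,-0.012,0,0.343,0,1,-0.001,0,-0.01,0,0.343,0,1,-0.001,0,-0.006,0,0.343,0,1,-0.001,0,-0.003,0,0.343,0,1,-0.001,0,-0.003,0,0.343,0,1])

```text
time: 12.55
tool_pos: [490.5, -83.5, 40.4]
tcp_rot: [3.141, -0.175, 3.03]
contact_force: [-0.1, -0.3, 0.4]
grip_width: 91.7
```

```bash
python3 - <<'E'
from h import *; from plant import *
o=get_obs(); print(o['time'],o['tool_pos'],o['tcp_rot'],o['contact_force'],o['grip_width'],o['joint_positions'])
S=R.from_euler('xyz',[np.pi,0,np.radians(173.59)])*R.from_euler('y',np.radians(10))
print(move(o,[491,-83.5,40.5],S))
im=capture('side')[:,:,::-1]; cv2.imwrite('pics/z7.png',cv2.resize(im[130:270,240:380],None,fx=4,fy=4,interpolation=cv2.INTER_CUBIC))
E
```

```text
12.55 [490.45  -83.538  40.441] [ 3.141 -0.175  3.03 ] [-0.103 -0.325  0.414] 91.70871924301183 [-0.303  0.634  1.692 -0.039  0.988 -1.737]
[-0.001  0.    -0.     0.001 -0.    -0.   ]
```

View pics/z7.png

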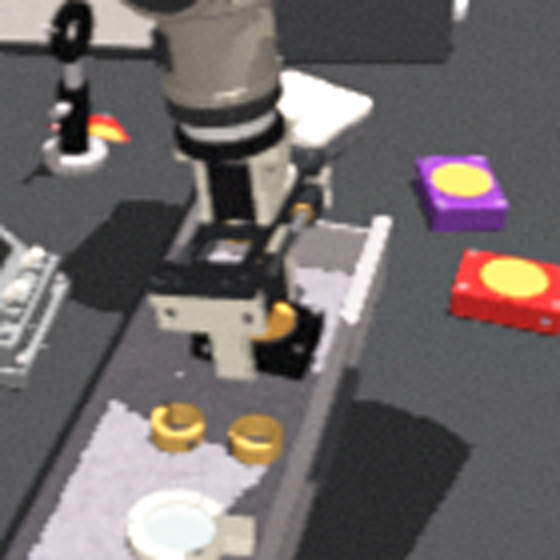

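Tool tilted 10° over the mirror, no contact; close the fingers.

>>> carry_out(moves=[-0.001,0,0,0,0,0,0.8,-0.001,0,0,0,0,0,0.72,-0.001,0,0,0,0,0,0.66,-0.001,0,0,0,0,0,0.61,-0.001,0,0,0,0,0,0.56,-0.001,0,0,0,0,0,0.52,-0.001,0,0,0,0,0,0.5,-0.001,0,0,0,0,0,0.5])

```text
time: 13.4
tool_pos: [491.0, -83.6, 40.5]
tcp_rot: [3.141, -0.174, 3.03]
contact_force: [0.4, 1.0, 0.4]
grip_width: 59.4
```

>>> carry_out(moves=[0,0,0,0,0,0,0.5,0,0,0,0,0,0,0.5,0,0,0,0,0,0,0.5,0,0,-0.01,0,0,0,0.5,0,0,-0.03,0,0,0,0.5,0,0,-0.06,0,0,0,0.5,0,0,-0.09,0,0,0,0.5,0,0,-0.11,0,0,0,0.5])

```text
time: 14.2
tool_pos: [499.4, -84.7, 85.5]
tcp_rot: [-3.142, -0.172, 3.03]
contact_force: [0.3, 0.4, -3.7]
grip_width: 59.4
```

```bash
python3 - <<'E'
from h import *; from plant import *
o=get_obs(); print(o['time'],o['tool_pos'],o['tcp_rot'],o['contact_force'],o['grip_width'],o['joint_positions'])
c=get_calibration('wrist')
im=capture('wrist')[:,:,::-1].copy(); cv2.imwrite('pics/w8.png',im); pickle.dump((o,c),open('w8.pkl','wb'))
S=R.from_euler('xyz',[np.pi,0,np.radians(173.59)])*R.from_euler('y',np.radians(10))
print(move(o,[510,-50,260],S))
E
```

```text
14.2 [499.411 -84.67   85.489] [-3.142 -0.172  3.03 ] [ 0.319  0.397 -3.732] 59.37190748509414 [-0.3    0.578  1.635 -0.036  1.098 -1.74 ]
[ 0.058  0.089 -0.433 -0.     0.004 -0.   ]
```

View pics/w8.png

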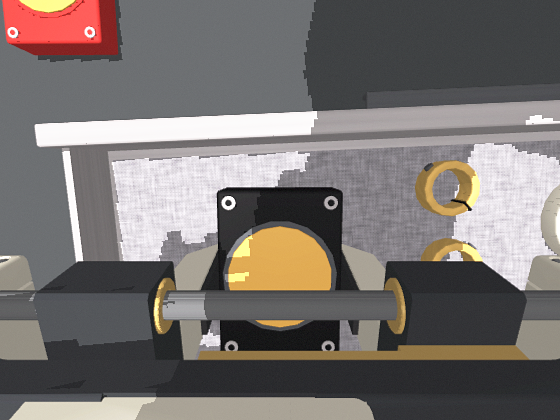

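```bash
python3 - <<'E'
from h import *
o,c=pickle.load(open('w8.pkl','rb'))
uv=np.array([(228.5,202.5),(331,202.5),(328.3,347.5),(232,347.3)])
r=Rt(o)
S=R.from_euler('xyz',[np.pi,0,np.radians(173.59)])*R.from_euler('y',np.radians(10))
print('expected', S.inv().apply(np.array([489.6,-83.5,30])-[491,-83.6,40.5]))
def T(p):
    loc=np.array([[36,-24,0],[36,24,0],[-36,24,0],[-36,-24,0]])+[0,0,-12]
    return r.apply(R.from_euler('yz',p[3:5]).apply(loc)+p[:3])+o['tool_pos']
def res(p): return np.r_[(proj(c,T(p))-uv).ravel(),(p[2]-10.6)/1.]
s=least_squares(res,[0,0,10,-.17,0]); print(s.x[:3],np.degrees(s.x[3:]),s.fun)
s=least_squares(lambda q:res(np.r_[q[:2],10.6,-np.radians(10),q[2]]),[0,0,0]);print(s.x,s.fun)
E
```

```text
expected [-0.442 -0.057 10.584]
[-1.245  0.159 10.346] [-10.625  -0.13 ] [ 0.323  0.206 -0.17   0.023  0.205 -0.314 -0.367  0.036 -0.254]
[-1.311  0.159 -0.002] [ 0.286  0.553 -0.131  0.37   0.003 -0.748 -0.167 -0.398  0.   ]
```

>>> carry_out(moves=[0.005,0,-0.05,0,0,0,0.5,0.02,0,-0.13,0,0,0,0.5,0.035,0.01,-0.21,0,0,0,0.5,0.045,0.03,-0.29,0,0,0,0.5,0.05,0.055,-0.36,0,0,0,0.5,0.055,0.075,-0.41,0,0,0,0.5,0.058,0.086,-0.43,0,0,0,0.5,0.058,0.089,-0.433,0,0,0,0.5])

```text
time: 15.05
tool_pos: [510.6, -49.8, 261.6]
tcp_rot: [-3.141, -0.169, 3.03]
contact_force: [-0.4, -0.0, -3.8]
grip_width: 59.4
```

```bash
cat >> h.py <<'E'
def tgt2(a,b,h,mt=(-1.0,0.1,10.5),dl=10.1):
    p=pickle.load(open('seat.pkl','rb')); S=seatR(p[3]); RT=S*R.from_euler('y',np.pi+np.radians(dl))
    return p[:3]+S.apply([a,b,h])-RT.apply(mt), RT
def mirror_in_seat(o,mt=(-1.0,0.1,10.5),dl=10.1):
    p=pickle.load(open('seat.pkl','rb')); S=seatR(p[3]); r=Rt(o)
    mid=o['tool_pos']+r.apply(mt); M=r*R.from_euler('y',-np.pi-np.radians(dl))
    return S.inv().apply(mid-p[:3]), np.degrees((S.inv()*M).as_rotvec())
E
python3 - <<'E'
from h import *; from plant import *
o=get_obs(); p,Rg=tgt2(8,0,60); print(p,Rg.apply([0,0,1]))
rv=(Rt(o).inv()*Rg).as_rotvec(); print(np.degrees(rv))
p1=o['tool_pos']*.45+p*.55+[0,0,10]
print(move(o,p1,Rt(o)*R.from_rotvec(rv*0.65)))
E
```

```text
[619.987  36.056 232.033] [ 0.498  0.008 -0.867]
[ -1.341 -39.537  -7.339]
[-0.137  0.134 -0.008 -0.029 -0.857 -0.159]
```

>>> carry_out(moves=[-0.01,0.01,-0.01,0,-0.05,-0.01,0.5,-0.025,0.025,-0.015,-0.005,-0.16,-0.03,0.5,-0.045,0.045,-0.015,-0.01,-0.3,-0.055,0.5,-0.07,0.07,-0.013,-0.015,-0.45,-0.08,0.5,-0.095,0.095,-0.01,-0.02,-0.6,-0.11,0.5,-0.12,0.115,-0.008,-0.025,-0.74,-0.14,0.5,-0.133,0.13,-0.008,-0.029,-0.83,-0.155,0.5,-0.137,0.134,-0.008,-0.029,-0.857,-0.159,0.5])

```text
time: 15.85
tool_pos: [569.7, -2.1, 253.9]
tcp_rot: [3.131, 0.278, 3.111]
contact_force: [-0.6, -0.9, -2.7]
grip_width: 60.0
```

```bash
python3 - <<'E'
from h import *; from plant import *
o=get_obs(); print(o['time'],o['joint_positions'])
p,Rg=tgt2(8,0,40); print(move(o,p,Rg))
E
```

```text
15.85 [-0.163  0.274  1.627  0.057  0.967 -1.731]
[-0.123  0.099  0.133 -0.015 -0.465 -0.085]
```

>>> carry_out(moves=[-0.015,0.012,0,0,-0.06,-0.01,0.5,-0.035,0.03,0.01,-0.005,-0.15,-0.025,0.5,-0.06,0.05,0.03,-0.01,-0.25,-0.045,0.5,-0.085,0.07,0.06,-0.012,-0.34,-0.06,0.5,-0.105,0.085,0.09,-0.015,-0.41,-0.075,0.5,-0.117,0.095,0.115,-0.015,-0.45,-0.083,0.5,-0.122,0.098,0.128,-0.015,-0.465,-0.085,0.5,-0.123,0.099,0.133,-0.015,-0.465,-0.085,0.5])

```text
time: 16.65
tool_pos: [632.2, 36.1, 215.3]
tcp_rot: [3.141, 0.519, -3.126]
contact_force: [-1.0, -0.6, -3.2]
grip_width: 59.9
```

```bash
python3 - <<'E'
from h import *; from plant import *
o=get_obs(); print(o['time'],o['tool_pos'],o['joint_positions'],o['contact_force'],mirror_in_seat(o))
for n in ['wrist','side','scene']:
    c=get_calibration(n); im=capture(n)[:,:,::-1].copy(); cv2.imwrite(f'pics/{n}9.png',im); pickle.dump((o,c),open(f'{n}9.pkl','wb'))
im=cv2.imread('pics/side9.png');a=cv2.resize(im[150:230,190:290],None,fx=4,fy=4,interpolation=cv2.INTER_CUBIC)
im=cv2.imread('pics/scene9.png');b=cv2.resize(im[190:270,220:320],None,fx=4,fy=4,interpolation=cv2.INTER_CUBIC)
cv2.imwrite('pics/z9.png',np.hstack([a,b]))
p,Rg=tgt2(3,0,8); print(move(o,p,Rg))
E
```

```text
16.65 [632.155  36.087 215.284] [-0.089  0.338  1.736  0.1    0.553 -1.747] [-0.992 -0.594 -3.246] (array([ 6.525, -0.163, 39.352]), array([ 0.018,  0.16 , -0.015]))
[-0.005  0.     0.079  0.001 -0.005 -0.   ]
```

View pics/z9.png

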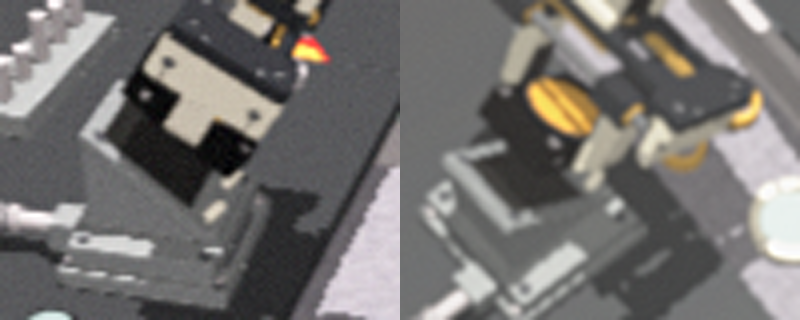

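View pics/wrist9.png

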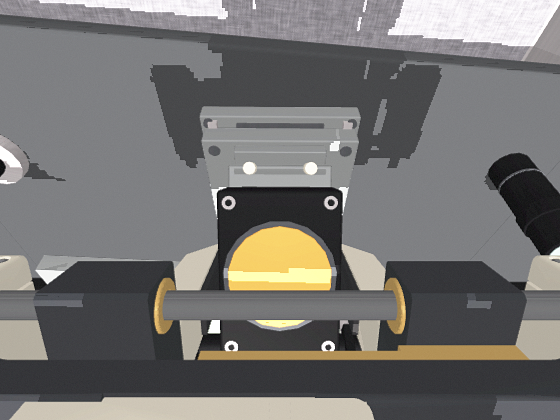

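```bash
python3 - <<'E'
from h import *; from plant import *
o,c=pickle.load(open('wrist9.pkl','rb'))
p=pickle.load(open('seat.pkl','rb'))
print(proj(c,seatR(p[3]).apply([[-46,-19,2],[-46,19,2]])+p[:3]))
o=get_obs(); q,Rg=tgt2(4,0,9); print(move(o,q,Rg))
im=cv2.imread('pics/wrist9.png');cv2.imwrite('pics/z10.png',cv2.resize(im[140:220,200:360],None,fx=5,fy=5,interpolation=cv2.INTER_CUBIC))
E
```

```text
[[249.185 168.024]
 [311.019 168.025]]
[-0.004  0.001  0.078  0.    -0.001 -0.001]
```

View pics/z10.png

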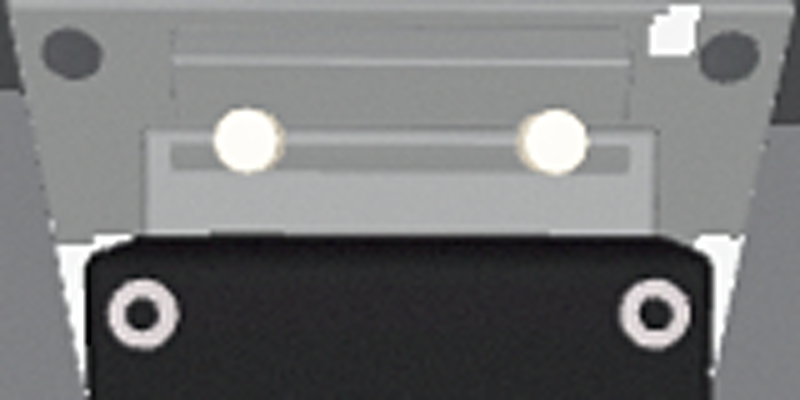

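>>> carry_out(moves=[0,0,0.008,0,0,0,0.5,-0.001,0,0.022,0,0,0,0.5,-0.002,0,0.037,0,0,0,0.5,-0.003,0.001,0.052,0,0,0,0.5,-0.004,0.001,0.065,0,-0.001,0,0.5,-0.004,0.001,0.073,0,-0.001,0,0.5,-0.004,0.001,0.078,0,-0.001,0,0.5,-0.004,0.001,0.078,0,-0.001,0,0.5])

```text
time: 17.6
tool_pos: [649.6, 36.6, 190.2]
tcp_rot: [3.141, 0.522, -3.126]
contact_force: [-0.3, -0.1, -4.2]
grip_width: 59.6
```

```bash
python3 - <<'E'
from h import *; from plant import *
o=get_obs(); print(o['time'],o['tool_pos'],o['joint_positions'],o['contact_force'],mirror_in_seat(o))
for n in ['wrist','side','scene']:
    c=get_calibration(n); im=capture(n)[:,:,::-1].copy(); cv2.imwrite(f'pics/{n}11.png',im); pickle.dump((o,c),open(f'{n}11.pkl','wb'))
im=cv2.imread('pics/wrist11.png');a=cv2.resize(im[140:220,200:360],None,fx=5,fy=5,interpolation=cv2.INTER_CUBIC)
im=cv2.imread('pics/side11.png');b=cv2.resize(im[150:220,190:290],None,fx=4,fy=4,interpolation=cv2.INTER_CUBIC)[:200]
b=cv2.resize(im[165:215,190:290],None,fx=4,fy=4,interpolation=cv2.INTER_CUBIC)
im=cv2.imread('pics/scene11.png');d=cv2.resize(im[205:255,215:315],None,fx=4,fy=4,interpolation=cv2.INTER_CUBIC)
cv2.imwrite('pics/z11.png',np.vstack([a,np.hstack([b,d])]))
q,Rg=tgt2(1.5,0,3); print(move(o,q,Rg)); q,Rg=tgt2(1.5,0,0); print(move(o,q,Rg))
E
```

```text
17.6 [649.626  36.592 190.198] [-0.085  0.397  1.725  0.105  0.502 -1.75 ] [-0.285 -0.147 -4.156] (array([3.816, 0.055, 8.898]), array([ 0.002,  0.011, -0.02 ]))
[ 0.003 -0.     0.016  0.    -0.    -0.001]
[ 0.002 -0.     0.023  0.    -0.    -0.001]
```

View pics/z11.png

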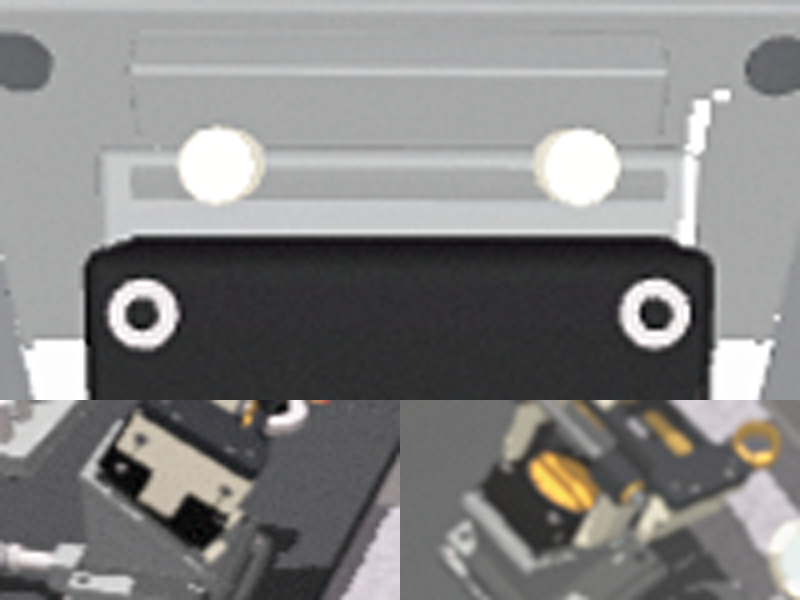

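>>> carry_out(moves=[0.001,0,0.003,0,0,0,0.5,0.001,0,0.007,0,0,0,0.5,0.002,0,0.01,0,0,0,0.5,0.002,0,0.013,0,0,0,0.5,0.002,0,0.015,0,0,0,0.5,0.002,0,0.016,0,0,0,0.5,0.002,0,0.016,0,0,0,0.5,0.002,0,0.016,0,0,0,0.5])

```text
time: 18.55
tool_pos: [652.2, 36.6, 184.9]
tcp_rot: [3.141, 0.522, -3.126]
contact_force: [0.1, 0.0, -4.0]
grip_width: 59.8
```

```bash
python3 - <<'E'
from h import *; from plant import *
o=get_obs(); print(o['time'],o['tool_pos'],o['contact_force'],o['moment'],mirror_in_seat(o))
c=get_calibration('wrist'); im=capture('wrist')[:,:,::-1].copy(); cv2.imwrite('pics/w12.png',im)
cv2.imwrite('pics/z12.png',cv2.resize(im[140:220,200:360],None,fx=5,fy=5,interpolation=cv2.INTER_CUBIC))
q,Rg=tgt2(1.5,0,0); print(move(o,q,Rg))
E
```

```text
18.55 [652.171  36.619 184.851] [ 0.057  0.037 -3.985] [ 0.071  0.626 -0.059] (array([2.337, 0.04 , 3.165]), array([-0.002, -0.037, -0.012]))
[ 0.001 -0.     0.008  0.     0.001 -0.   ]
```

View pics/z12.png

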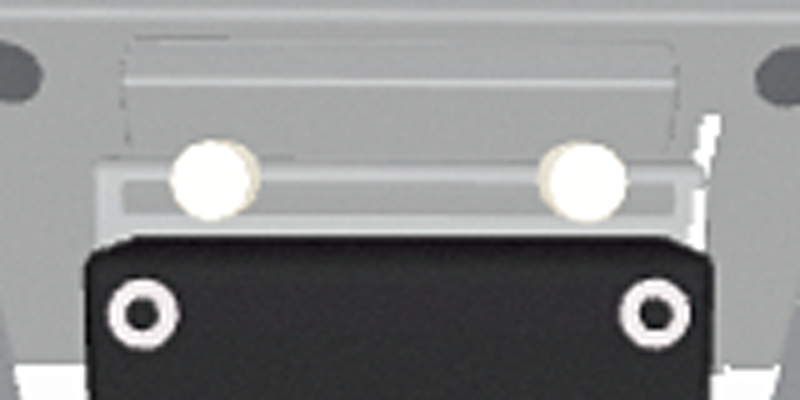

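>>> carry_out(moves=[0,0,0.001,0,0,0,0.5,0.001,0,0.002,0,0,0,0.5,0.001,0,0.003,0,0,0,0.5,0.001,0,0.004,0,0,0,0.5,0.001,0,0.005,0,0,0,0.5,0.001,0,0.006,0,0,0,0.5,0.001,0,0.006,0,0,0,0.5,0.001,0,0.006,0,0,0,0.5])

```text
time: 19.4
tool_pos: [652.6, 36.7, 183.2]
tcp_rot: [3.142, 0.523, -3.125]
contact_force: [-6.2, 0.9, 3.2]
grip_width: 60.0
```

```bash
python3 - <<'E'
from h import *; from plant import *
o=get_obs(); print(o['time'],o['tool_pos'],o['contact_force'],o['moment'],mirror_in_seat(o))
q,Rg=tgt2(1,0,0); print(move(o,q,Rg))
E
```

```text
19.4 [652.645  36.667 183.206] [-6.186  0.885  3.168] [-0.098  0.963 -0.215] (array([1.644, 0.08 , 1.6  ]), array([-0.001, -0.041, -0.005]))
[ 0.001 -0.     0.004  0.     0.001 -0.   ]
```

```bash
python3 - <<'E'
from h import *; from plant import *
o=get_obs(); S=seatR(pickle.load(open('seat.pkl','rb'))[3]); r=Rt(o)
for v in ([-1.5,0,0],[-1.5,0,.4],[-2,0,0.4]): print(v,(r.inv()*S).apply(v)/400)
E
```

```text
[-1.5, 0, 0] [ 0.004 -0.     0.001]
[-1.5, 0, 0.4] [ 0.004 -0.    -0.   ]
[-2, 0, 0.4] [ 0.005 -0.    -0.   ]
```

>>> carry_out(moves=[0.001,0,0.001,0,0,0,0.5,0.0015,0,0.001,0,0,0,0.5,0.002,0,0.001,0,0,0,0.5,0.0025,0,0.001,0,0,0,0.5,0.003,0,0.001,0,0,0,0.5,0.0035,0,0.001,0,0,0,0.5,0.004,0,0.001,0,0,0,0.5,0.004,0,0.001,0,0,0,0.5])

```text
time: 20.2
tool_pos: [651.8, 36.5, 182.5]
tcp_rot: [-3.141, 0.524, -3.125]
contact_force: [-1.4, 0.2, 5.4]
grip_width: 59.7
```

```bash
python3 - <<'E'
from h import *; from plant import *
o=get_obs(); S=seatR(pickle.load(open('seat.pkl','rb'))[3])
f=o['contact_force']-[0,0,-3.9]
print(o['time'],o['tool_pos'],o['contact_force'],'seat force',S.inv().apply(f),o['moment'],mirror_in_seat(o))
c=get_calibration('wrist'); im=capture('wrist')[:,:,::-1].copy(); cv2.imwrite('pics/w13.png',im)
cv2.imwrite('pics/z13.png',cv2.resize(im[140:220,200:360],None,fx=5,fy=5,interpolation=cv2.INTER_CUBIC))
E
```

```text
20.2 [651.762  36.525 182.483] [-1.392  0.157  5.393] seat force [4.909 0.179 8.012] [-0.035  0.113 -0.049] (array([ 0.512, -0.05 ,  1.615]), array([-0.013, -0.101,  0.001]))
```

View pics/z13.png

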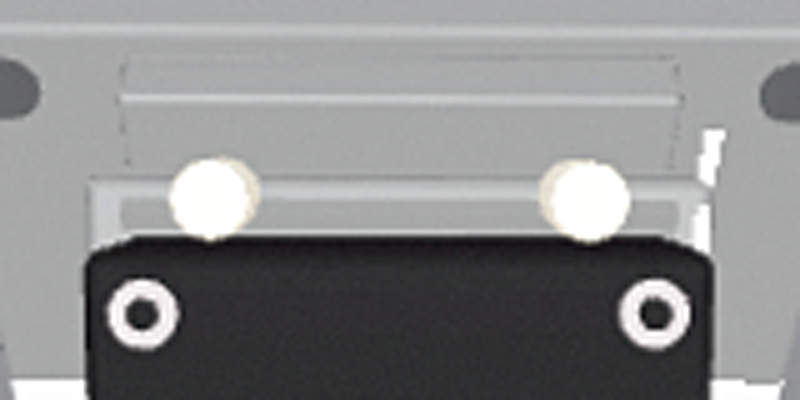

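>>> carry_out(moves=[0,0,0,0,0,0,0.66,0,0,0,0,0,0,0.7,0,0,0,0,0,0,0.74,0,0,0,0,0,0,0.8,0,0,0,0,0,0,0.9,0,0,0,0,0,0,1,0,0,0,0,0,0,1,0,0,0,0,0,0,1])

```text
time: 21.05
tool_pos: [651.8, 36.6, 182.5]
tcp_rot: [-3.141, 0.524, -3.125]
contact_force: [0.9, -1.1, -1.1]
grip_width: 91.5
```

```bash
python3 - <<'E'
from h import *; from plant import *
o=get_obs(); print(o['time'],o['tool_pos'],o['contact_force'],o['grip_width'])
im=capture('wrist')[:,:,::-1].copy(); cv2.imwrite('pics/w14.png',im)
E
```

```text
21.05 [651.758  36.576 182.482] [ 0.916 -1.063 -1.101] 91.4574190263785
```

View pics/w14.png

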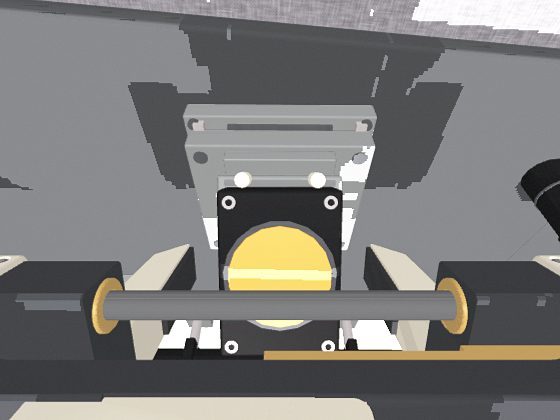

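>>> carry_out(moves=[0,0,-0.01,0,0,0,1,0,0,-0.03,0,0,0,1,0,0,-0.06,0,0,0,1,0,0,-0.1,0,0,0,1,0,0,-0.15,0,0,0,1,0,0,-0.2,0,0,0,1,0,0,-0.24,0,0,0,1,0,0,-0.26,0,0,0,1])

```text
time: 21.9
tool_pos: [599.4, 35.7, 275.2]
tcp_rot: [-3.141, 0.527, -3.125]
contact_force: [-0.8, -0.3, 0.3]
grip_width: 92.0
```

```bash
python3 - <<'E'
from kin import *; from plant import *
o=get_obs(); print(o['time'],o['tool_pos'],o['tcp_rot'],o['joint_positions'],o['contact_force'])
for n in ['wrist','side','scene']:
    c=get_calibration(n); im=capture(n)[:,:,::-1].copy(); cv2.imwrite(f'pics/{n}15.png',im); pickle.dump((o,c),open(f'{n}15.pkl','wb'))
for t in [0,10,15]:
  z=[np.sin(np.radians(t)),0,-np.cos(np.radians(t))]
  for x in [390,420,480,545]:
    for y in [-90]:
      s=ik(np.array([x,y,64]),z,[-.3,.5,1.9,0,.6]); print(t,x,s.x,s.cost)
im=cv2.imread('pics/side15.png');a=cv2.resize(im[140:240,190:290],None,fx=4,fy=4,interpolation=cv2.INTER_CUBIC)
im=cv2.imread('pics/scene15.png');b=cv2.resize(im[190:290,215:315],None,fx=4,fy=4,interpolation=cv2.INTER_CUBIC)
cv2.imwrite('pics/z15.png',np.hstack([a,b]))
E
```

```text
21.9 [599.431  35.725 275.239] [-3.141  0.527 -3.125] [-0.096  0.212  1.734  0.09   0.674 -1.739] [-0.848 -0.348  0.306]
0 390 [-0.418  0.392  2.076 -0.     0.673] 1.6195021026538242e-29
0 420 [-0.39   0.43   2.001 -0.     0.711] 1.7204131896496963e-31
0 480 [-0.342  0.507  1.844  0.     0.79 ] 1.9690376491464664e-30
0 545 [-0.302  0.594  1.665 -0.     0.883] 2.2220512259492976e-30
10 390 [-0.481  0.338  2.209  0.187  0.447] 1.1624111510494865e-18
10 420 [-0.443  0.374  2.136  0.162  0.479] 9.705537837222091e-22
10 480 [-0.383  0.448  1.986  0.125  0.549] 4.6572443869905514e-30
10 545 [-0.334  0.531  1.815  0.096  0.633] 8.731690567884436e-19
15 390 [-0.519  0.322  2.276  0.395  0.34 ] 1.3939052070678237e-24
15 420 [-0.475  0.357  2.204  0.337  0.366] 3.996187676729852e-29
15 480 [-0.407  0.428  2.056  0.249  0.428] 1.3946635717867288e-20
15 545 [-0.352  0.507  1.888  0.185  0.507] 1.0863792756240314e-29
```

View pics/z15.png

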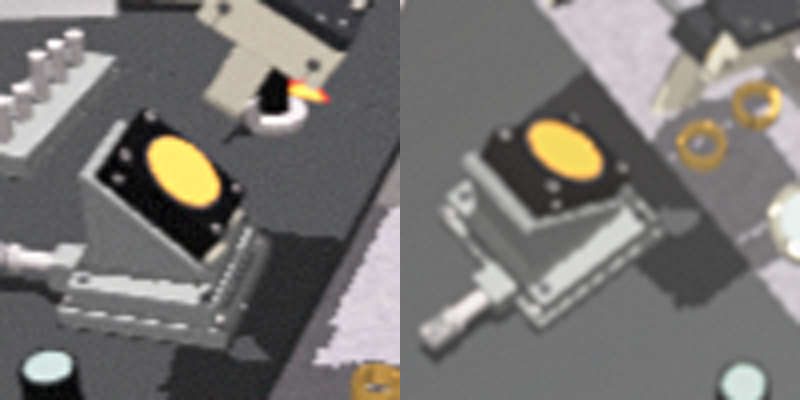

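View pics/wrist15.png

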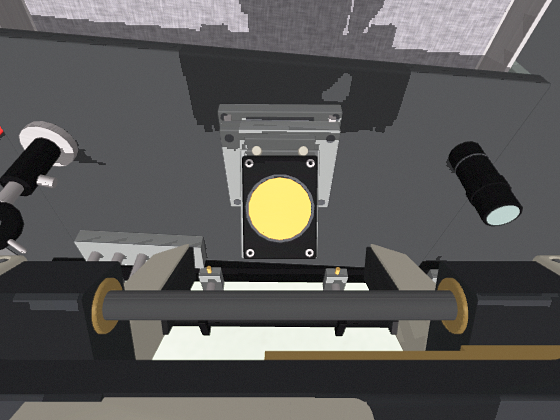

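```bash
python3 - <<'E'
from h import *; from plant import *
o,c=pickle.load(open('w1.pkl','rb'))
e=onz(c,[(146,123),(350,115.5),(540,109)],69); print('outer top edge',e)
print('pull',onz(c,[(327,104),(449,100)],65))
print('riser', onz(c,[(200,262)],90))
o,c=pickle.load(open('wrist15.pkl','rb'))
print('riser edge',onz(c,[(5,31),(545,82)],90))
p=pickle.load(open('seat.pkl','rb')); S=seatR(p[3])
# mirror fit
uv=np.array([(249.5,163),(309.5,163),(314,253),(250,253)])
im=cv2.imread('pics/wrist15.png');cv2.imwrite('pics/z16.png',cv2.resize(im[130:270,200:360],None,fx=5,fy=5,interpolation=cv2.INTER_CUBIC)[:600])
E
```

```text
outer top edge [[ 411.771 -198.858   69.   ]
 [ 424.01    -7.02    69.   ]
 [ 435.711  169.531   69.   ]]
pull [[411.612 -27.342  65.   ]
 [419.36   86.632  65.   ]]
riser [[ 549.812 -166.094   90.   ]]
riser edge [[ 553.749 -175.157   90.   ]
 [ 586.848  262.659   90.   ]]
```

View pics/z16.png

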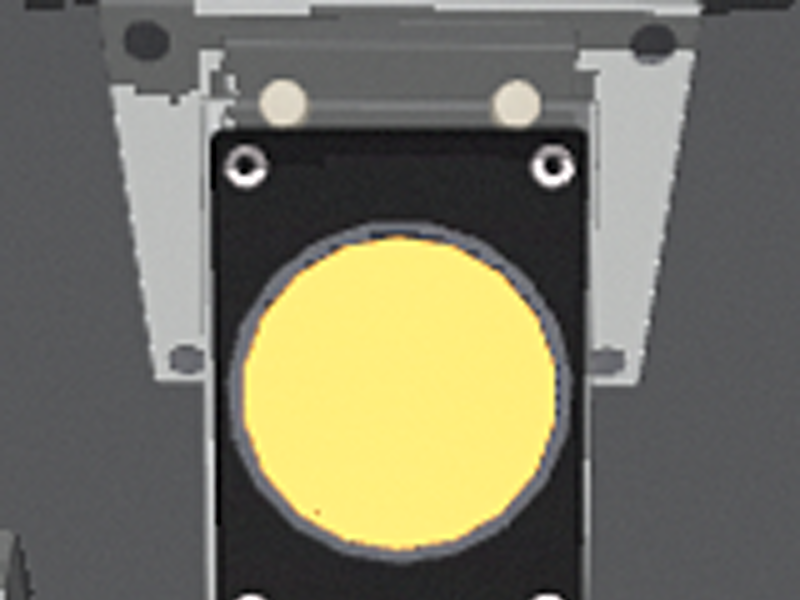

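```bash
cat >> h.py <<'E'
YD=np.radians(-4.0)
D=np.array([np.cos(YD),np.sin(YD),0])
def Rpush(t=10): return R.from_euler('z',YD)*R.from_euler('y',np.pi-np.radians(t))
E
python3 - <<'E'
from kin import *; from plant import *
o=get_obs(); Rg=Rpush(); z=Rg.apply([0,0,1]); print(z,Rg.apply([1,0,0]))
for q in ([383,-70,200],[383,-70,120],[383,-70,62]): print(ik(np.array(q),z,[-.4,.3,2,.1,.6]).x)
print(move(o,[383,-70,200],Rg))
E
```

```text
[ 0.173 -0.012 -0.985] [-0.982  0.069 -0.174]
[-0.426  0.051  2.049  0.079  0.879]
[-0.426  0.193  2.172  0.105  0.615]
[-0.426  0.328  2.241  0.151  0.414]
[ 0.564 -0.256 -0.115  0.056  0.669  0.155]
```

>>> carry_out(moves=[0.05,-0.02,-0.01,0,0.06,0.015,0.8,0.13,-0.06,-0.03,0.01,0.16,0.04,0.6,0.23,-0.1,-0.05,0.02,0.28,0.06,0.4,0.33,-0.15,-0.07,0.03,0.4,0.09,0.2,0.42,-0.19,-0.09,0.04,0.5,0.12,0,0.5,-0.23,-0.1,0.05,0.6,0.14,0,0.55,-0.25,-0.112,0.055,0.655,0.152,0,0.564,-0.256,-0.115,0.056,0.669,0.155,0])

```text
time: 22.85
tool_pos: [381.6, -70.6, 198.9]
tcp_rot: [3.141, 0.171, 3.07]
contact_force: [0.3, 1.1, 0.5]
grip_width: 32.4
```

```bash
python3 - <<'E'
from h import *; from plant import *
o=get_obs(); print(o['time'],o['tool_pos'],o['joint_positions'],o['grip_width'])
print(move(o,[383,-70,66],Rpush()))
c=get_calibration('wrist');im=capture('wrist')[:,:,::-1].copy(); cv2.imwrite('pics/w17.png',im); pickle.dump((o,c),open('w17.pkl','wb'))
E
```

```text
22.85 [381.588 -70.562 198.925] [-0.429  0.049  2.054  0.079  0.879 -1.974] 32.40328876910354
[ 0.053  0.001  0.328  0.001 -0.006 -0.003]
```

View pics/w17.png

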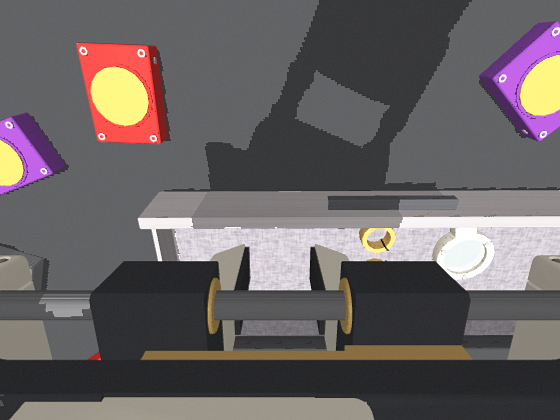

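```bash
python3 - <<'E'
from h import *
o,c=pickle.load(open('w17.pkl','rb'))
print('red corners',onz(c,[(80,43),(157,45),(166,143),(98,145)],24))
print('purple',onz(c,[(65,168),(480,80),(540,140)],24))
print('front top outer',onz(c,[(165,192),(320,191)],69),'inner',onz(c,[(140,228),(320,227)],69))
print('pull',onz(c,[(330,203),(456,203)],65))
print('tip at', o['tool_pos']+Rt(o).apply([0,0,17]), proj(c,[[383,-70,43],[395,-70,45],[420,-70,45]]))
E
```

```text
red corners [[ 267.83  -227.766   24.   ]
 [ 273.805 -164.623   24.   ]
 [ 355.908 -176.128   24.   ]
 [ 353.223 -240.809   24.   ]]
purple [[ 373.444 -280.48    24.   ]
 [ 320.429  108.338   24.   ]
 [ 378.15   175.766   24.   ]]
front top outer [[ 386.961 -169.976   69.   ]
 [ 395.566  -36.469   69.   ]] inner [[ 420.816 -201.043   69.   ]
 [ 431.514  -36.982   69.   ]]
pull [[409.729 -27.309  65.   ]
 [417.76   84.897  65.   ]]
tip at [384.479 -70.755 182.173] [[280.108 169.435]
 [281.016 182.333]
 [282.793 206.274]]
```

>>> carry_out(moves=[0.01,0,0.03,0,0,0,0,0.02,0,0.09,0,0,0,0,0.025,0,0.16,0,0,0,0,0.035,0,0.23,0,0,0,0,0.045,0,0.29,0,0,0,0,0.05,0,0.32,0,-0.006,0,0,0.053,0,0.336,0,-0.006,-0.003,0,0.053,0,0.336,0,-0.006,-0.003,0])

```text
time: 23.7
tool_pos: [384.5, -70.4, 62.6]
tcp_rot: [3.141, 0.174, 3.072]
contact_force: [0.7, 0.5, -0.3]
grip_width: 0.7
```

```bash
python3 - <<'E'
from h import *; from plant import *
o=get_obs(); print(o['time'],o['tool_pos'],o['joint_positions'],o['grip_width'],o['contact_force'])
for d in (20,60,100): print(d,move(o,o['tool_pos']*[1,1,0]+[0,0,62]+D*d,Rpush()))
im=capture('wrist')[:,:,::-1].copy(); cv2.imwrite('pics/w18.png',im)
im=capture('side')[:,:,::-1].copy(); cv2.imwrite('pics/z18.png',cv2.resize(im[130:290,250:410],None,fx=3.7,fy=3.7))
E
```

```text
23.7 [384.513 -70.376  62.566] [-0.426  0.326  2.238  0.152  0.418 -2.061] 0.6940427674926067 [ 0.743  0.541 -0.324]
20 [-0.049 -0.     0.01   0.002 -0.     0.001]
60 [-0.147 -0.     0.027  0.002 -0.     0.001]
100 [-0.246 -0.     0.045  0.002 -0.     0.001]
```

View pics/w18.png

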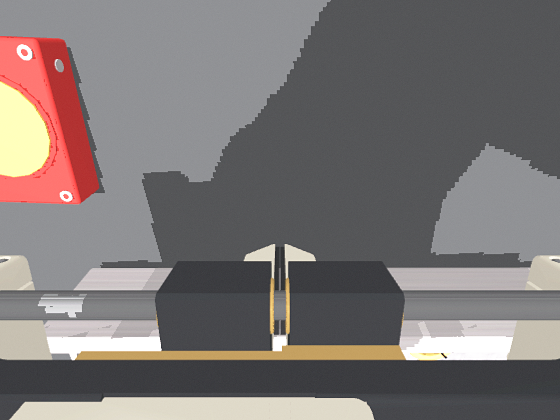

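View pics/z18.png

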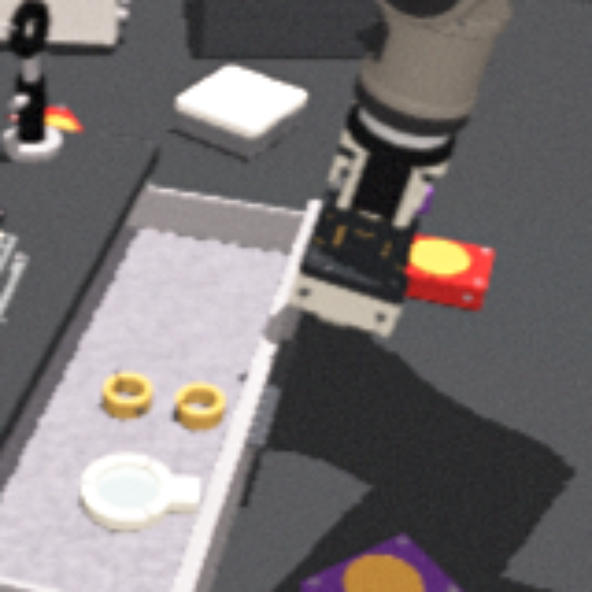

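>>> carry_out(moves=[-0.008,0,0.002,0,0,0,0,-0.018,0,0.004,0,0,0,0,-0.028,0,0.006,0,0,0,0,-0.036,0,0.007,0,0,0,0,-0.044,0,0.009,0,0,0,0,-0.052,0,0.01,0,0,0,0,-0.06,0,0.011,0,0,0,0,-0.068,0,0.012,0,0,0,0])

```text
time: 24.6
tool_pos: [412.3, -72.5, 63.4]
tcp_rot: [3.141, 0.175, 3.072]
contact_force: [-2.2, -2.1, -0.7]
grip_width: 0.3
```

>>> carry_out(moves=[-0.008,0,0.001,0,0,0,0,-0.018,0,0.003,0,0,0,0,-0.03,0,0.005,0,0,0,0,-0.044,0,0.008,0,0,0,0,-0.06,0,0.011,0,0,0,0,-0.076,0,0.014,0,0,0,0,-0.092,0,0.016,0,0,0,0,-0.108,0,0.019,0,0,0,0])

```text
time: 25.4
tool_pos: [456.5, -75.5, 63.4]
tcp_rot: [3.141, 0.175, 3.072]
contact_force: [-1.3, -0.5, -0.6]
grip_width: 0.3
```

```bash
python3 - <<'E'
from h import *; from plant import *
o=get_obs(); print(o['time'],o['tool_pos'],o['joint_positions'],o['contact_force'])
im=capture('side')[:,:,::-1].copy(); cv2.imwrite('pics/z19.png',cv2.resize(im[130:310,200:380],None,fx=3.3,fy=3.3))
E
```

```text
25.4 [456.532 -75.47   63.38 ] [-0.363  0.415  2.056  0.105  0.505 -1.953] [-1.292 -0.509 -0.594]
```

View pics/z19.png

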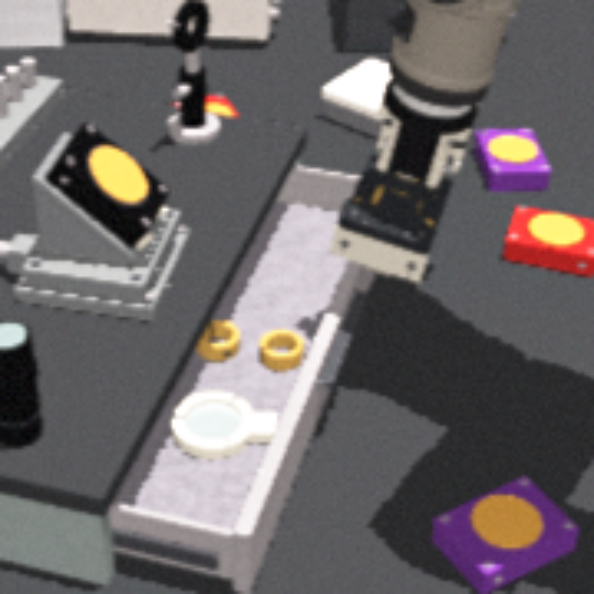

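>>> carry_out(moves=[-0.008,0,0.001,0,0,0,0,-0.02,0,0.004,0,0,0,0,-0.035,0,0.006,0,0,0,0,-0.05,0,0.009,0,0,0,0,-0.065,0,0.012,0,0,0,0,-0.08,0,0.015,0,0,0,0,-0.095,0,0.017,0,0,0,0,-0.11,0,0.02,0,0,0,0])

```text
time: 26.25
tool_pos: [503.0, -79.0, 63.5]
tcp_rot: [-3.141, 0.177, 3.072]
contact_force: [-1.3, 0.7, 1.2]
grip_width: 0.6
```

>>> carry_out(moves=[-0.006,0,0.001,0,0,0,0,-0.014,0,0.003,0,0,0,0,-0.024,0,0.004,0,0,0,0,-0.034,0,0.006,0,0,0,0,-0.044,0,0.008,0,0,0,0,-0.052,0,0.01,0,0,0,0,-0.06,0,0.011,0,0,0,0,-0.066,0,0.012,0,0,0,0])

```text
time: 27.05
tool_pos: [530.1, -80.9, 63.5]
tcp_rot: [-3.141, 0.177, 3.072]
contact_force: [-1.3, -0.9, -0.1]
grip_width: 0.3
```

```bash
python3 - <<'E'
from h import *; from plant import *
o=get_obs(); print(o['time'],o['tool_pos'],o['joint_positions'],o['contact_force'])
im=capture('side')[:,:,::-1].copy(); cv2.imwrite('pics/z20.png',cv2.resize(im[130:310,200:380],None,fx=3.3,fy=3.3))
E
```

```text
27.05 [530.054 -80.868  63.457] [-0.319  0.509  1.864  0.077  0.599 -1.881] [-1.276 -0.888 -0.085]
```

View pics/z20.png

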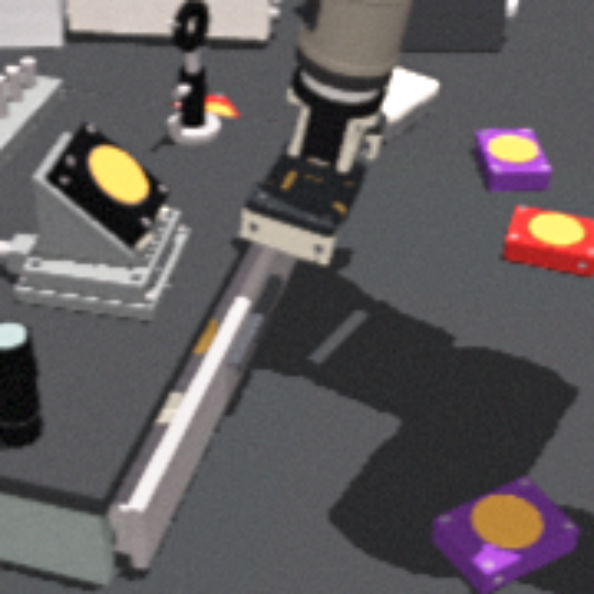

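>>> carry_out(moves=[-0.004,0,0.001,0,0,0,0,-0.008,0,0.001,0,0,0,0,-0.012,0,0.002,0,0,0,0,-0.016,0,0.003,0,0,0,0,-0.02,0,0.004,0,0,0,0,-0.024,0,0.004,0,0,0,0,-0.028,0,0.005,0,0,0,0,-0.03,0,0.006,0,0,0,0])

```text
time: 27.9
tool_pos: [543.0, -81.8, 63.4]
tcp_rot: [-3.141, 0.178, 3.072]
contact_force: [-0.9, 0.5, 0.5]
grip_width: 0.1
```

>>> carry_out(moves=[-0.002,0,0,0,0,0,0,-0.004,0,0.001,0,0,0,0,-0.006,0,0.001,0,0,0,0,-0.008,0,0.001,0,0,0,0,-0.01,0,0.002,0,0,0,0,-0.011,0,0.002,0,0,0,0,-0.012,0,0.002,0,0,0,0,-0.012,0,0.002,0,0,0,0])

```text
time: 28.7
tool_pos: [544.9, -81.8, 62.8]
tcp_rot: [3.141, 0.172, 3.073]
contact_force: [-12.7, -1.3, 7.5]
grip_width: 0.4
```

>>> carry_out(moves=[0.005,0,0,0,0,0,0,0.02,0,0,0,0,0,0,0.05,0,-0.01,0,0,0,0,0.09,0,-0.03,0,0,0,0,0.13,0,-0.07,0,0,0,0,0.16,0,-0.13,0,0,0,0,0.18,0,-0.2,0,0,0,0,0.18,0,-0.24,0,0,0,0])

```text
time: 29.5
tool_pos: [457.3, -75.8, 146.7]
tcp_rot: [-3.141, 0.174, 3.073]
contact_force: [1.0, -0.2, -0.1]
grip_width: 0.4
```

```bash
python3 - <<'E'
from h import *; from plant import *
o=get_obs(); print(o['time'],o['tool_pos'],o['contact_force'])
for n in ['wrist','side','scene']:
    c=get_calibration(n); im=capture(n)[:,:,::-1].copy(); cv2.imwrite(f'pics/{n}21.png',im); pickle.dump((o,c),open(f'{n}21.pkl','wb'))
im=cv2.imread('pics/side21.png');a=cv2.resize(im[150:310,190:330],None,fx=3.6,fy=3.6,interpolation=cv2.INTER_CUBIC)[:560,:]
im=cv2.imread('pics/scene21.png');b=cv2.resize(im[180:270,210:280],None,fx=4,fy=4,interpolation=cv2.INTER_CUBIC)
b=cv2.copyMakeBorder(b,0,a.shape[0]-b.shape[0],0,0,0)
cv2.imwrite('pics/z21.png',np.hstack([a,b]))
E
```

```text
29.5 [457.272 -75.799 146.704] [ 0.995 -0.247 -0.058]
```

View pics/z21.png

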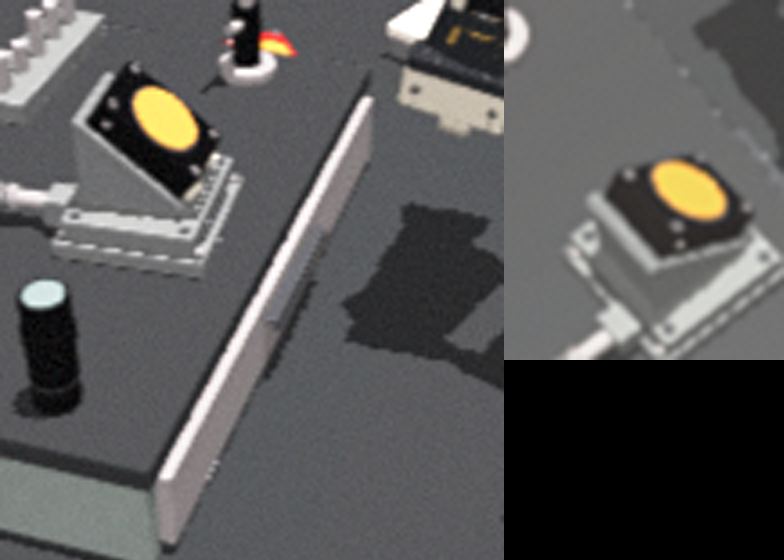

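View pics/wrist21.png

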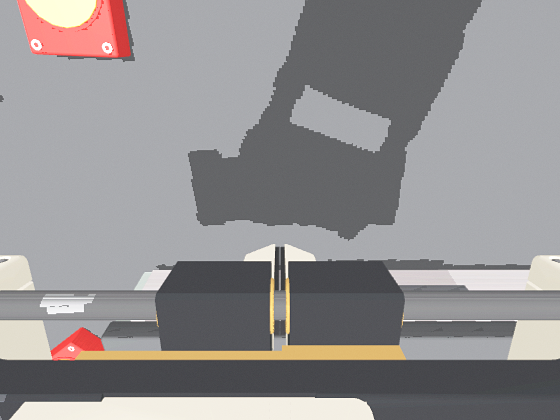

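```bash
python3 - <<'E'
from h import *
o,c=pickle.load(open('side21.pkl','rb'))
im=cv2.imread('pics/side21.png'); cv2.imwrite('pics/z22.png',cv2.resize(im[170:310,225:305],None,fx=7,fy=4.2,interpolation=cv2.INTER_CUBIC))
# predicted: riser edge line and front lines if shut (riser edge from earlier: (553.7,-175)->(586.8,262.7) z90)
a=np.array([553.7,-175.2,90]);b=np.array([586.8,262.7,90]);u=(b-a)/np.linalg.norm(b-a); n=np.array([-u[1],u[0],0])
for t in (100,200,300,400):
    q=a+u*t
    print(t,'riser',proj(c,q)[0],'front outer top',proj(c,q+n*6-[0,0,21])[0],'if 10mm open',proj(c,q+n*16-[0,0,21])[0],'bottom',proj(c,q+n*6-[0,0,81])[0])
E
```

```text
100 riser [279.846 193.984] front outer top [281.78  200.481] if 10mm open [285.145 201.109] bottom [281.504 217.246]
200 riser [268.501 214.221] front outer top [270.702 220.988] if 10mm open [274.296 221.708] bottom [270.775 238.286]
300 riser [255.29  237.785] front outer top [257.825 244.828] if 10mm open [261.681 245.662] bottom [258.366 262.623]
400 riser [239.712 265.571] front outer top [242.669 272.884] if 10mm open [246.828 273.864] bottom [243.848 291.097]
```

View pics/z22.png

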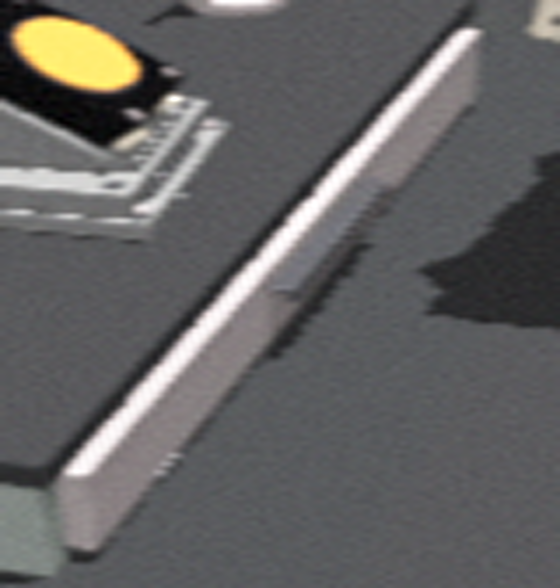

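```bash
python3 -c "
from plant import *
print(close_job())"
```

```text
the job is handed in; nothing more can be done
None
```

The mirror is on the platform, gold side up, with its lower edge on the two pins. The drawer is shut, and I handed the job in at about 30 s of the 51 s allowed. The interface gave no verdict.

- **Regrasp:** My first grip was straight down, and joint 5 would have left its range at the 40° placing pose. I set the mirror gently back in the drawer, gripped it again with the tool tilted 10°, and placed it from there.
- **Placing:** The set-down was guided by force, with about 10 N on the face and pins. After I let go, the wrist picture showed the mirror centred, square and touching both pins. My pose estimate put it about 0.5 mm upslope of home and about 0.1 mm off centre.
- **One disagreement:** Contact with the face came 1.6 mm higher than my fitted stage pose predicted. That is within the calibration error and the 4 mm limit.
- **Drawer:** I pushed it shut at roughly 50–60 mm/s, slowing to about 15 mm/s at the end, until the stop pushed back with about 13 N. The side picture then matched the shut position to within about 1–2 mm.
- **Final state:** The gripper was clear, with about 1 N on the force reading. The iris, lens tube and stage looked undisturbed in the last pictures. I could not see the lens holder and collars once the drawer closed; nothing touched them, and they lay undisturbed in the last picture that showed them clearly, part-way through the push.

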